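# Snap the blank covers onto the open junction boxes

## Robot

A 6-joint arm with a two-finger parallel gripper is mounted at the origin on the work surface. World frame = base frame: x ahead of the robot, y to its left, z up, the work surface at z = 0. Lengths are in mm, angles in rad, forces in N, time in s.
With the tool pointing down it reaches from about 350 to 875 mm from the base axis. Payload 4.2 kg.
Tool frame: the origin (TCP) lies on the mounting face of the last link; the fingertips stand 173 mm ahead of it and the grasp point (between the pads) lies 155 mm ahead of it; z points along the fingers, y is the line along which they close (so a half turn about z gives the same grasp; the last joint's range is limited). The gripper opens to 85 mm and grips with 20 to 120 N. Pads are 22 mm wide; open, the fingers measure 114 mm over their backs; the gripper's body (76 mm by 85 mm) begins 54 mm behind the grasp point. The pads swing forward as they close: fully open they stand 13 mm farther back than shut.
Start: joints at [1.59, 0.385, 0.008, 0, -1.194, -0.259], TCP at [148.411, 607.103, 404.712] pointing down, gripper open.
Joint ranges: [-3.14, 3.14], [-1.21, 2.06], [-1.07, 1.41], [-3.16, 2.05], [-2.99, -0.16], [-3.1, 3.1]. Speed limits (rad/s): [2.79, 2.79, 3.14, 3.14, 3.14, 3.14].

## Interface

Orientations are given as a unit quaternion [x, y, z, w].
In Python, from bench import arm gives the robot as it stands. The module is installed in compiled form; this text tells all that it offers.
- The arm moves only by the tool move_arm, never from a script. Its arguments are lists of equal length, an entry for each row: "fingers": the finger opening in mm, from 0 to 85.4; "travel": the shift along the tool's x, y, z in mm, a list of three; "dr": the turn, a rotation vector about the tool's x, y, z in rad, a list of three. A call has 1 to 10 rows; each row is the pose to reach, as a shift and turn from the pose commanded when the call began, along the tool's axes at that moment; what a row does not reach only later rows make up. A row lasts 1/10 s, in which the tool goes at most 50 mm and 8.59 degrees, less where a joint would pass 70% of its speed; a pose out of reach is approached as far as the arm can. A call with a gripper value outside its range is refused whole. The fingers move at their own pace and stop on an object; the grip force is fixed at half the most. Time passes only in rows, so rows that repeat a pose let the fingers close. It gives the time, the measured TCP pose, the force, the opening and the grip force at its end, in the units of the state.
- arm.read_state(): the state, without advancing time (a new reading comes with each control period).
- arm.get_image(name): name is "scene" or "top" or "wrist"; returns the picture (480x640x3 uint8, red, green, blue); there is no depth.
- arm.camera_model(name): a dict with "intrinsics" (3x3 intrinsics, pixels), "k1" (the pictures are not rectified: a ray, as slopes to the right and down, at radius r is drawn at 1 + k1 r^2 times it, then the intrinsics apply), "pose" (4x4, takes a point from camera to world coordinates). Camera axes: x right, y up, looking along -z (the intrinsics and any distortion apply to the point x, -y, -z); pixel columns grow to the right and rows downward; lengths in mm; the calibration is good to about 2 mm. A picture is of the moment at which its call begins: read the wrist's pose just before it. camera_model takes no time and is no camera call; for the wrist camera it gives the pose at the moment of the call.
- arm.job_done(): hands the job in; it is judged then, once.
The state is a dict: "clock": time; "joints": joint angles; "joint_vel": joint speeds; "joint_efforts": joint torques, N m; "position": TCP position; "ee_rot": TCP orientation; "contact_force": force on the tool from outside, world axes, zero at the start; "wrist_torque": the same for the moment, N m; "gripper_width": finger opening in mm; "grasp_force": force on a finger pad.
Only numpy, scipy, OpenCV 4.12 (cv2) and the standard library are available. Lean on these libraries where they do the work, as an engineer would, in place of code of your own. Each camera call takes 0.05 s, during which the arm holds its last target. There are 200 camera calls.

## Task

On the sloping wiring board two junction boxes, a long one and a short one, are still open. Fit each with the white blank cover of its own length from the counter and press it down until it snaps fully home and sits level all round, then let go. Leave the wrenches, tile, clamp, can and tape measure where they are.

Things in the scene. Friction and masses are not known exactly. Their poses are not given: they have to be found in the camera images.
- board: Fixed plywood wiring board, 240 x 360 x 15 mm, sloping 30 deg to face the robot, lower edge nearest. Origin: centre of its underside. Axes: x up the slope, y level to the left, z out of the board. On it a row of three units 110 mm apart in y: long open box (left), closed white socket unit (middle), short open box (right). A conduit runs along the top edge, below the rims.
- socket_face (a point): Centre of the face of the closed white socket unit in the middle of the row, 106 x 64 mm; its face stands 3 mm above the rims of the open boxes on both sides, level with the face of a cover that is home. Leave as it is. Axes like the board's.
- long_box (a point): Centre of the rim of the long open junction box (left end of the row): grey plastic, 146 mm long (x, up the slope), 52 mm wide (y), walls 32 mm high. Axes like the board's. Springy ribs on its two long outer walls, 5 mm under the rim, hold a cover 7 mm short of home; about 12 N along -z on its middle snaps it home (25 N does no harm); if one side stays up, press there.
- short_box (a point): Centre of the rim of the short open junction box (right end of the row): grey plastic, 96 mm long (x, up the slope), 52 mm wide (y), walls 32 mm high. Axes and snap ribs as on the long box.
- long_cover: White plastic blank cover like a shallow upturned tray: 156 mm long (own x), 64 wide (y), 14 high, 60 g; 3 mm plate, skirt 3 mm thick round it, inside 150 x 58 mm, 11 deep: 2 to 3 mm play round its box. Origin: centre of the skirt's lower edge; z out of its face. Face up on the counter, short cover on top of it. Fits either way round. Home: origin 11 mm below the rim point, axes along the box's.
- short_cover: White plastic blank cover like the long one but 106 mm long (own x), 64 wide, 14 high, 45 g, inside 100 x 58 mm. Origin and axes likewise. Lies face up and askew on top of the long cover, its lower edge 14 mm above the counter. Home: origin 11 mm below the short box's rim point.
- tile: White ceramic tile offcut, L-shaped outline within 90 x 76 mm, 8 mm thick, flat on the counter; origin near its middle. Not to be moved.
- clamp: Orange plastic spring clamp about 150 mm long (own x), 90 mm wide, 30 mm high, lying on the counter; origin at its pivot. Not to be moved.
- wrench_big: Steel double open-end wrench, 190 mm long (own x), 8 mm thick, flat on the counter; origin at its middle. Not to be moved.
- wrench_small: Steel double open-end wrench, 150 mm long (own x), 8 mm thick, flat on the counter; origin at its middle. Not to be moved.
- varnish: Upright steel can, 68 mm across, 120 mm high; origin at the centre of its foot. Not to be moved.
- tape: Grey tape measure standing on the counter, 80 mm long (own x), 35 mm wide, 62 mm high; origin at the centre of its foot. Not to be moved.
Mind the look-alikes: they are no part of the job. Leave any brown or red look-alike of the long_cover alone.

How it is judged (in metres and radians):
At the end, for the whole second after the job is handed in: Each cover is at rest on the box of its own length, centred within 4 mm, home (underside 9 to 14 mm below the rim), level within 2 deg and square within 3.4 deg; wrenches, tile, clamp, can and tape measure within 30 mm of where they started (x of long_cover in the frame of long_box between -0.004 and 0.004 m and y of long_cover in the frame of long_box between -0.004 and 0.004 m and z of long_cover in the frame of long_box between -0.014 and -0.009 m and angle between the z axis of long_cover and the z axis of long_box, either way round below 0.035 rad and angle between the x axis of long_cover and the x axis of long_box, either way round below 0.06 rad and linear speed of each of long_cover, short_cover below 0.02 m/s and x of short_cover in the frame of short_box between -0.004 and 0.004 m and y of short_cover in the frame of short_box between -0.004 and 0.004 m and z of short_cover in the frame of short_box between -0.014 and -0.009 m and angle between the z axis of short_cover and the z axis of short_box, either way round below 0.035 rad and angle between the x axis of short_cover and the x axis of short_box, either way round below 0.06 rad and distance of each of wrench_big, wrench_small, tile, clamp, varnish, tape from where it was at the start of the episode below 0.03 m); the robot touches nothing.
It fails at once if a bystander (wrench, tile, clamp, can or tape measure) was knocked more than 30 mm from its place (distance of any of wrench_big, wrench_small, tile, clamp, varnish, tape from where it was at the start of the episode above 0.03 m).
It also fails if it takes over 72 s, if anything falls off the work surface, if the arm or the gripper's body presses on something with over 40 N, if the wrist force passes 120 N, or if a joint passes its speed limit or range.

## Working session

There is one attempt and no reset: what is moved stays moved. The work goes in short steps, Python scripts to look and compute and a tool call to move; the robot and the scene stay as the last step left them, time stands still between calls to the robot, and variables do not carry over. Pictures are saved under pics/ and viewed, at most 10 in all, crops included, and the job is handed in when it is done.

Besides the shell and the picture viewer there is one more tool, called after "Emit:" as name(argument=value, ...) on one line, values as JSON. move_arm: Moves the arm, as the interface text tells. Its arguments: {"type":"object","properties":{"fingers":{"type":"array","items":{"type":"number"}},"travel":{"type":"array","items":{"type":"array","items":{"type":"number"}}},"dr":{"type":"array","items":{"type":"array","items":{"type":"number"}}}},"required":["fingers","travel","dr"]}

```bash
mkdir -p pics
cat > h.py <<'E'
import numpy as np, cv2
from bench import arm
from scipy.spatial.transform import Rotation as R
def shot(n,f):
    m=arm.camera_model(n); im=arm.get_image(n); np.save('pics/'+f+'.npy',np.array(m,dtype=object),allow_pickle=True)
    cv2.imwrite('pics/'+f+'.png',im[:,:,::-1]); return m
def load(f): return np.load('pics/'+f+'.npy',allow_pickle=True).item()
def rays(m,px):
    K=np.array(m['intrinsics'],float);P=np.array(m['pose'],float)
    d=cv2.undistortPoints(np.array(px,float).reshape(-1,1,2),K,np.array([m['k1'],0,0,0,0.])).reshape(-1,2)
    v=np.c_[d[:,0],-d[:,1],-np.ones(len(d))]@P[:3,:3].T
    return P[:3,3],v
def hit(m,px,p0,n):
    o,v=rays(m,px); n=np.array(n,float); return o+v*(((np.array(p0)-o)@n)/(v@n))[:,None]
def proj(m,X):
    P=np.array(m['pose'],float);c=(np.atleast_2d(X)-P[:3,3])@P[:3,:3]; s=np.c_[c[:,0],-c[:,1]]/-c[:,2:]
    s=s*(1+m['k1']*(s**2).sum(1))[:,None]; K=np.array(m['intrinsics'],float)
    return s*[K[0,0],K[1,1]]+K[:2,2]
E
python3 - <<'E'
from h import *
for n in('scene','top','wrist'):
    m=shot(n,n+'0'); print(n,np.round(m['pose'],3).tolist(),np.round(m['intrinsics'],1).tolist(),m['k1'])
s=arm.read_state(); print(s['position'],s['ee_rot'],s['clock'])
E
```

```text
scene [[0.788, -0.485, 0.379, 1025.681], [0.615, 0.605, -0.506, -848.067], [0.016, 0.632, 0.775, 1269.894], [0.0, 0.0, 0.0, 1.0]] [[616.5, 0.0, 308.5], [0.0, 616.5, 251.0], [0.0, 0.0, 1.0]] -0.03077555042279316
top [[-0.022, 0.993, -0.116, 326.306], [-1.0, -0.023, -0.007, -88.716], [-0.009, 0.116, 0.993, 1153.279], [0.0, 0.0, 0.0, 1.0]] [[453.6, 0.0, 323.2], [0.0, 453.6, 232.1], [0.0, 0.0, 1.0]] -0.07525647177939837
wrist [[-0.237, 0.928, 0.289, 222.199], [-0.972, -0.227, -0.069, 587.971], [0.002, -0.297, 0.955, 373.409], [0.0, 0.0, 0.0, 1.0]] [[374.2, 0.0, 315.7], [0.0, 374.2, 235.8], [0.0, 0.0, 1.0]] -0.01695825648821131
[148.37168229 606.98728598 403.89497722] [ 9.92813143e-01 -1.19672100e-01 -5.03380462e-05  8.04983949e-04] 0.15
```

View pics/top0.png

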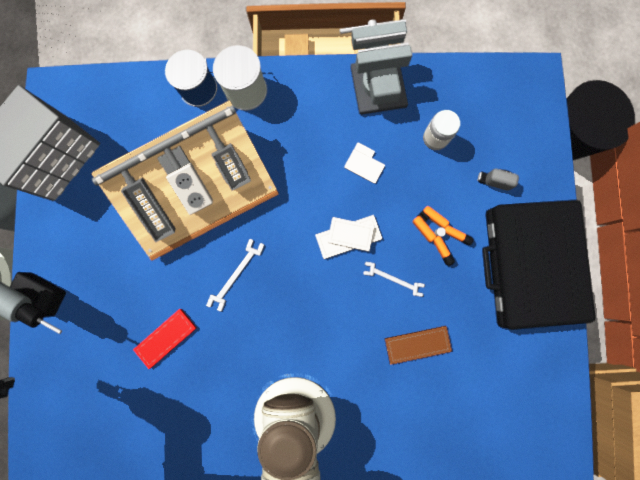

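View pics/scene0.png

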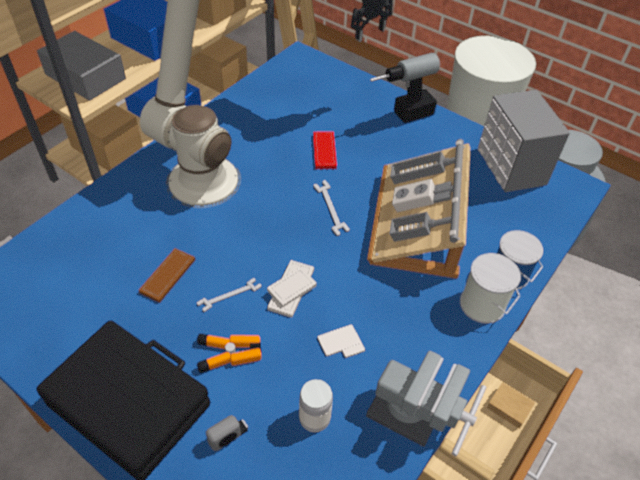

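Top view: the cover pair is at (350,237), the long box at (150,208), the socket unit at (187,187) and the short box at (232,166). The scene view agrees. Next I'll get rough positions.

Run:
```python
from h import *
t=load('top0');s=load('scene0')
def tri(a,b):
    o1,v1=rays(t,[a]);o2,v2=rays(s,[b]);v1=v1[0]/np.linalg.norm(v1);v2=v2[0]/np.linalg.norm(v2)
    A=np.c_[v1,-v2];k=np.linalg.lstsq(A,o2-o1,rcond=None)[0]
    return (o1+k[0]*v1+o2+k[1]*v2)/2, np.linalg.norm(A@k-(o2-o1))
for n,a,b in [('condL',(97,180),(461,150)),('condR',(233,112),(456,232)),('cornLowR',(276,192),(371,258)),('cornLowL',(152,258),(381,180)),('socket',(188,190),(413,193))]:
    print(n,*[np.round(q,1) for q in tri(a,b)])
print(hit(t,[(352,234),(340,236)],(0,0,28),(0,0,1)).round(1))
print('short corners?',hit(t,[(335,217),(376,222),(370,249),(329,244)],(0,0,28),(0,0,1)).round(1))
print('long corners?',hit(t,[(317,236),(324,258),(382,237),(374,215)],(0,0,14),(0,0,1)).round(1))
S=arm.read_state();T=np.eye(4);T[:3,:3]=R.from_quat(S['ee_rot']).as_matrix();T[:3,3]=S['position']
print('cam in tool',(np.linalg.inv(T)@np.array(load('wrist0')['pose'],float)).round(3).tolist())
```

```text
condL [579.3 444.7 135.3] 4.8
condR [723.9 120.7 178.7] 15.4
cornLowR [561.8  36.   39.5] 4.0
cornLowL [398.3 363.3 -26.1] 22.6
socket [554.6 233.9 115.4] 0.4
[[ 451.3 -152.9   28. ]
 [ 447.  -122.9   28. ]]
short corners? [[ 495.2 -111.6   28. ]
 [ 480.1 -214.    28. ]
 [ 412.8 -196.6   28. ]
 [ 427.6  -95.    28. ]]
long corners? [[ 449.9  -65.2   14. ]
 [ 393.9  -81.6   14. ]
 [ 443.5 -229.3   14. ]
 [ 500.1 -211.1   14. ]]
cam in tool [[0.001, 0.955, 0.297, 76.228], [1.0, -0.001, -0.001, 0.88], [-0.0, 0.297, -0.955, 30.494], [0.0, 0.0, 0.0, 1.0]]
```

View pics/wrist0.png

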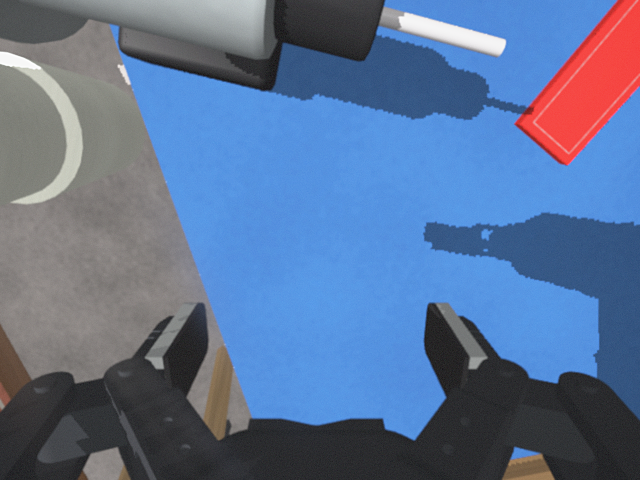

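Wrist view: the fingers are at the bottom of the image and only a drill and the red decoy are in sight. Next, move to look squarely at the board.

```bash
cat >> h.py <<'E'
import json,os
def getcmd():
    if os.path.exists('cmd.json'): p,q=json.load(open('cmd.json')); return np.array(p),R.from_quat(q)
    s=arm.read_state(); return np.array([148.411,607.103,404.712]),R.from_quat(s['ee_rot'])
def goto(p,Rm,commit=True,dec=1):
    """print travel/dr from the last commanded pose to the wanted one and record it"""
    p0,r0=getcmd(); tr=np.round(r0.inv().apply(np.array(p)-p0),dec); dr=np.round((r0.inv()*Rm).as_rotvec(),3)
    print('travel',tr.tolist(),'dr',dr.tolist(),'dist',np.linalg.norm(tr).round(),'deg',np.degrees(np.linalg.norm(dr)).round(1))
    if commit: json.dump([(p0+r0.apply(tr)).tolist(),(r0*R.from_rotvec(dr)).as_quat().tolist()],open('cmd.json','w'))
def frame(yaw,tilt=np.pi/6):
    """board axes as columns"""
    c,s=np.cos(yaw),np.sin(yaw); x=np.array([c*np.cos(tilt),s*np.cos(tilt),np.sin(tilt)]); y=np.array([-s,c,0]); return np.c_[x,y,np.cross(x,y)]
def tool(xdir,zdir):
    z=np.array(zdir)/np.linalg.norm(zdir); x=np.array(xdir)-np.dot(xdir,z)*z; x/=np.linalg.norm(x); return R.from_matrix(np.c_[x,np.cross(z,x),z])
def down(yaw): return tool([np.cos(yaw),np.sin(yaw),0],[0,0,-1])
CAM=np.array([76.228,.88,30.494]); LOOK=np.array([-.297,0,.955])
E
python3 - <<'E'
from h import *
B=frame(.42); r=tool(-B[:,0],-B[:,2]); P=np.array([554.6,233.9,115.4])
p=P-r.apply(CAM+300*LOOK); print(p)
goto(p,r)
E
```

```text
[400.05833164 163.92217212 383.48885685]
travel [349.7, 370.7, 21.9] dr [0.646, -0.223, 2.41] dist 510.0 deg 143.5
```

```bash
rm cmd.json
python3 - <<'E'
from h import *
B=frame(.42); r=tool(-B[:,0],-B[:,2]); P=np.array([554.6,233.9,115.4])
p=P-r.apply(CAM+300*LOOK)
p0,r0=getcmd(); rm=r0*R.from_rotvec((r0.inv()*r).as_rotvec()/2)
goto(np.array([310,400,400.]),rm); goto(p,r)
E
```

```text
travel [206.2, 162.8, 5.0] dr [0.323, -0.112, 1.205] dist 263.0 deg 71.8
travel [242.4, -64.1, -34.9] dr [0.324, -0.112, 1.205] dist 253.0 deg 71.8
```

Emit:
move_arm(fingers=[85, 85, 85, 85, 85, 85, 85, 85, 85, 85], travel=[[206.2, 162.8, 5], [206.2, 162.8, 5], [206.2, 162.8, 5], [206.2, 162.8, 5], [206.2, 162.8, 5], [206.2, 162.8, 5], [206.2, 162.8, 5], [206.2, 162.8, 5], [206.2, 162.8, 5], [206.2, 162.8, 5]], dr=[[0.323, -0.112, 1.205], [0.323, -0.112, 1.205], [0.323, -0.112, 1.205], [0.323, -0.112, 1.205], [0.323, -0.112, 1.205], [0.323, -0.112, 1.205], [0.323, -0.112, 1.205], [0.323, -0.112, 1.205], [0.323, -0.112, 1.205], [0.323, -0.112, 1.205]])

```text
clock: 1.15
position: [309.9, 399.5, 399.4]
ee_rot: [0.737, -0.657, -0.034, -0.156]
contact_force: [-0.4, 0.7, -0.7]
gripper_width: 85.2
grasp_force: 0.0
```

Emit:
move_arm(fingers=[85, 85, 85, 85, 85, 85, 85, 85, 85, 85], travel=[[242.4, -64.1, -34.9], [242.4, -64.1, -34.9], [242.4, -64.1, -34.9], [242.4, -64.1, -34.9], [242.4, -64.1, -34.9], [242.4, -64.1, -34.9], [242.4, -64.1, -34.9], [242.4, -64.1, -34.9], [242.4, -64.1, -34.9], [242.4, -64.1, -34.9]], dr=[[0.324, -0.112, 1.205], [0.324, -0.112, 1.205], [0.324, -0.112, 1.205], [0.324, -0.112, 1.205], [0.324, -0.112, 1.205], [0.324, -0.112, 1.205], [0.324, -0.112, 1.205], [0.324, -0.112, 1.205], [0.324, -0.112, 1.205], [0.324, -0.112, 1.205]])

```text
clock: 2.15
position: [399.8, 163.4, 382.2]
ee_rot: [-0.202, 0.945, 0.054, 0.253]
contact_force: [-0.2, -0.2, -0.9]
gripper_width: 85.1
grasp_force: 0.0
```

Run:
```python
from h import *
S=arm.read_state(); p,r=getcmd(); print(S['position'],p,(r.inv()*R.from_quat(S['ee_rot'])).magnitude(),S['clock'],np.round(S['joints'],2))
shot('wrist','w1')
```

```text
[399.76570202 163.3504887  382.1894995 ] [400.03429202 163.93406808 383.46050249] 0.0016461808518264099 2.15 [ 0.77 -0.03 -0.79  0.52 -0.35 -2.36]
```

View pics/w1.png

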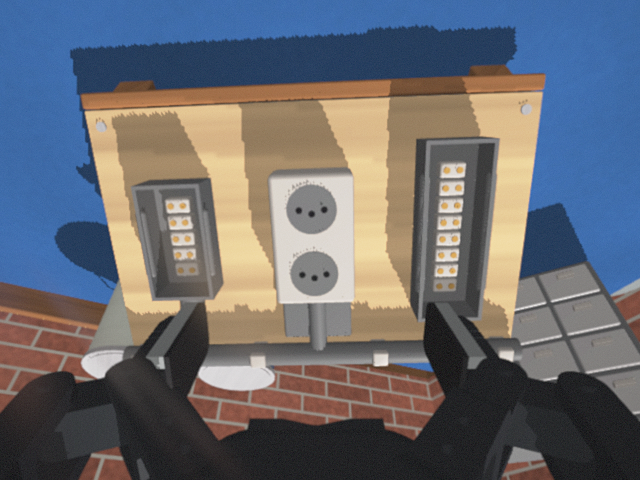

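Wrist view 1: the short box is on the left at about (178,238), the socket at (312,238) and the long box on the right at about (457,225). I'll zoom for corners.

Run:
```python
import cv2
i=cv2.imread('pics/w1.png'); c=cv2.resize(i[120:345,120:510],None,fx=2.05,fy=2.05,interpolation=cv2.INTER_CUBIC); cv2.imwrite('pics/w1c.png',c); print(c.shape)
```

```text
(461, 799, 3)
```

View pics/w1c.png

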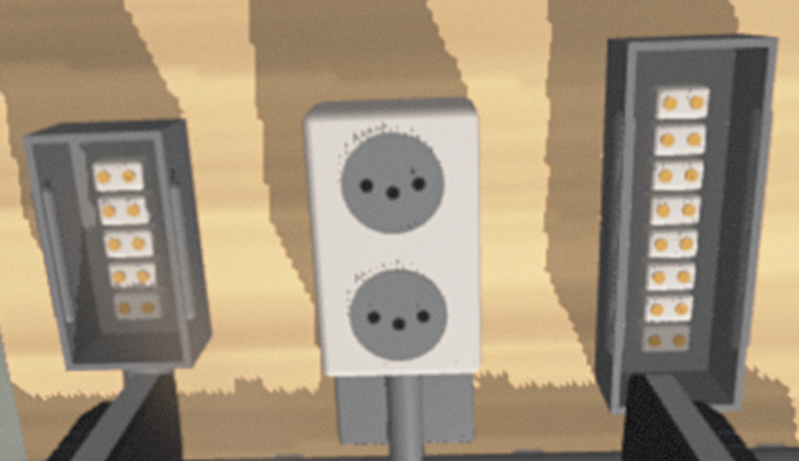

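```bash
cat > fit.py <<'E'
from h import *
from scipy.optimize import least_squares
m=load('w1')
px=np.array([(306,116),(477,110),(326,374),(480,372),(25,138),(160,130),(68,368),(190,364),(628,45),(777,39),(612,411),(739,408)],float)/2.05+120
def box(hx,hy,yc,z): return [(-hx,yc-hy,z),(-hx,yc+hy,z),(hx,yc-hy,z),(hx,yc+hy,z)]
M=np.array(box(53,32,0,0)+box(48,26,-110,-3)+box(73,26,110,-3),float)
f=lambda q:(proj(m,q[:3]+M@frame(q[3],q[4]).T)-px)
w=lambda q:np.r_[f(q).ravel(),(q[4]-np.pi/6)*300]
s=least_squares(w,[555,234,115,.42,np.pi/6],loss='soft_l1')
print(s.x.round(3),f(s.x).round(1).tolist())
q=s.x;B=frame(q[3]);print('short',(q[:3]+B@[0,-110,-3]).round(1),'long',(q[:3]+B@[0,110,-3]).round(1))
# from top view check
t=load('top0');print(proj(t,q[:3]+M@B.T).round(0).tolist())
E
python3 fit.py
```

```text
[5.52369e+02 2.28794e+02 1.24581e+02 4.67000e-01 5.22000e-01] [[-2.2, -1.4], [1.4, -1.5], [-2.0, 1.9], [0.9, 1.1], [0.3, -1.2], [1.7, 0.3], [0.4, 0.4], [2.1, 1.0], [-0.4, -0.7], [-0.3, -0.2], [-1.4, 0.3], [-0.7, 0.3]]
short [603.2 131.2 122. ] long [504.2 327.7 122. ]
[[213.0, 203.0], [189.0, 215.0], [189.0, 164.0], [165.0, 177.0], [250.0, 180.0], [231.0, 191.0], [231.0, 145.0], [211.0, 155.0], [174.0, 232.0], [155.0, 242.0], [140.0, 180.0], [120.0, 190.0]]
```

Run:
```python
from h import *
r=down(-1.717); P=np.array([453,-153,28.])
p=P-r.apply(CAM+250*LOOK); print(p)
p0,r0=getcmd(); rm=r0*R.from_rotvec((r0.inv()*r).as_rotvec()/2)
goto((p+p0)/2+[30,0,20],rm); goto(p,r)
```

```text
[ 454.15877321 -151.17130412  297.244     ]
travel [22.1, -167.1, 13.9] dr [-0.132, 0.239, -0.49] dist 169.0 deg 32.1
travel [140.9, -88.4, 33.8] dr [-0.131, 0.24, -0.49] dist 170.0 deg 32.2
```

Emit:
move_arm(fingers=[85, 85, 85, 85, 85], travel=[[22.1, -167.1, 13.9], [22.1, -167.1, 13.9], [22.1, -167.1, 13.9], [22.1, -167.1, 13.9], [22.1, -167.1, 13.9]], dr=[[-0.132, 0.239, -0.49], [-0.132, 0.239, -0.49], [-0.132, 0.239, -0.49], [-0.132, 0.239, -0.49], [-0.132, 0.239, -0.49]])

```text
clock: 2.7
position: [446.3, 44.0, 366.5]
ee_rot: [-0.358, 0.917, 0.027, 0.175]
contact_force: [0.2, -0.6, -0.6]
gripper_width: 85.1
grasp_force: 0.0
```

Emit:
move_arm(fingers=[85, 85, 85, 85, 85, 85, 85], travel=[[140.9, -88.4, 33.8], [140.9, -88.4, 33.8], [140.9, -88.4, 33.8], [140.9, -88.4, 33.8], [140.9, -88.4, 33.8], [140.9, -88.4, 33.8], [140.9, -88.4, 33.8]], dr=[[-0.131, 0.24, -0.49], [-0.131, 0.24, -0.49], [-0.131, 0.24, -0.49], [-0.131, 0.24, -0.49], [-0.131, 0.24, -0.49], [-0.131, 0.24, -0.49], [-0.131, 0.24, -0.49]])

```text
clock: 3.4
position: [418.3, -106.1, 293.9]
ee_rot: [-0.577, 0.815, -0.001, 0.044]
contact_force: [-0.1, 0.7, -0.9]
gripper_width: 84.9
grasp_force: 0.0
```

Run:
```python
from h import *
S=arm.read_state(); p,r=getcmd(); print(S['position'],p,(r.inv()*R.from_quat(S['ee_rot'])).magnitude(),S['clock'],np.round(S['joints'],2))
shot('wrist','w2')
i=cv2.imread('pics/w2.png'); print(i.shape)
```

```text
[ 418.30141658 -106.12085184  293.93142286] [ 454.15391454 -151.14204017  297.25653   ] 0.2107689124749993 3.4 [ 0.12  0.17 -0.59 -0.06 -0.73 -0.41]
(480, 640, 3)
```

View pics/w2.png

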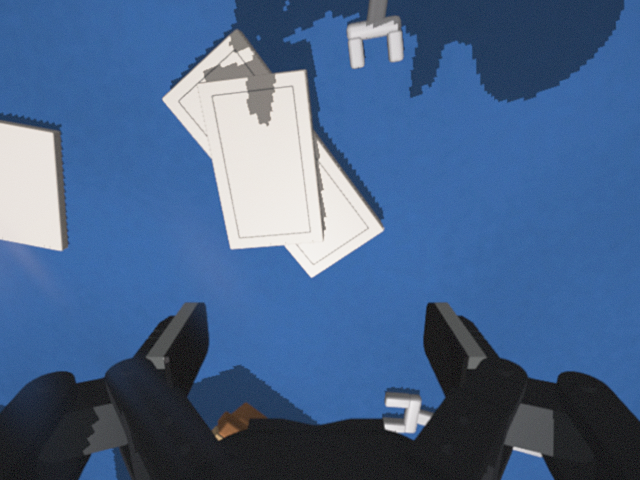

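Wrist view 2: the short cover's face has corners (199,82), (306,70), (323,241) and (230,249). The long cover is underneath, with corners (236,29), (163,98), (311,277) and (383,231). The last move stopped short, so I'll reset the commanded pose and compute the grasp.

```bash
cat >> h.py <<'E'
def resync():
    s=arm.read_state(); json.dump([list(np.array(s['position'])+[.2,.4,1.2]),list(map(float,s['ee_rot']))],open('cmd.json','w'))
def refine(f,px,win=4):
    g=cv2.imread('pics/'+f+'.png',0); c=np.array(px,np.float32).reshape(-1,1,2)
    return cv2.cornerSubPix(g,c,(win,win),(-1,-1),(3,50,.01)).reshape(-1,2)
def rect(C):
    """C: 4 corners in order; centre, long axis yaw, sides"""
    e=C-np.roll(C,-1,0); L=np.linalg.norm(e,axis=1); i=0 if L[0]+L[2]>L[1]+L[3] else 1
    d=e[i]-e[(i+2)%4]; return C.mean(0).round(1),round(float(np.arctan2(d[1],d[0])),3),L.round(1)
E
python3 - <<'E'
from h import *
resync()
m=load('w2')
a=refine('w2',[(199,82),(306,70),(323,241),(230,249)]);b=refine('w2',[(236,29),(163,98),(311,277),(383,231)]);print(a.tolist(),b.tolist())
c,y,L=rect(hit(m,a,(0,0,28),(0,0,1)));print('short',c,y,L)
print('long',rect(hit(m,b,(0,0,14),(0,0,1))))
t=load('top0');print(proj(t,[c]))
yaw=y if -2.6<y<-.8 else y-np.pi if y>0 else y+np.pi
print(yaw); r=down(yaw)
goto(c+[0,0,270-28],r)
E
```

```text
[[196.34678649902344, 83.37393951416016], [304.7578125, 69.41964721679688], [322.74798583984375, 240.2293243408203], [230.28091430664062, 248.8025360107422]] [[235.77081298828125, 28.37912940979004], [161.45077514648438, 98.55496215820312], [311.00830078125, 277.5836181640625], [383.6973571777344, 229.39720153808594]]
short [ 452.4 -149.2   28. ] -1.804 [ 63.8 104.7  63.4 105.2]
long (array([ 447.2, -144.7,   14. ]), -1.261, array([ 63.5, 155.4,  63.7, 155.3]))
[[350.48668091 233.61294377]]
-1.804
travel [31.7, -45.2, 25.5] dr [-0.056, 0.069, -0.104] dist 61.0 deg 7.8
```

Emit:
move_arm(fingers=[85, 85, 85, 85, 85, 85], travel=[[31.7, -45.2, 25.5], [31.7, -45.2, 25.5], [31.7, -45.2, 25.5], [31.7, -45.2, 25.5], [31.7, -45.2, 25.5], [31.7, -45.2, 25.5]], dr=[[-0.056, 0.069, -0.104], [-0.056, 0.069, -0.104], [-0.056, 0.069, -0.104], [-0.056, 0.069, -0.104], [-0.056, 0.069, -0.104], [-0.056, 0.069, -0.104]])

```text
clock: 4.05
position: [451.0, -149.9, 268.9]
ee_rot: [-0.619, 0.785, -0.0, -0.001]
contact_force: [-0.4, -0.7, 0.8]
gripper_width: 84.7
grasp_force: 0.0
```

Run:
```python
from h import *
S=arm.read_state(); p,r=getcmd(); print(S['position'],p,(r.inv()*R.from_quat(S['ee_rot'])).magnitude(),np.round(S['joints'],2))
resync(); m=shot('wrist','w3')
# predicted corners of the short cover
c=np.array([452.4,-149.2,28]);y=-1.804;u=np.array([np.cos(y),np.sin(y),0]);v=np.array([-u[1],u[0],0])
C=np.array([c+a*53*u+b*32*v for a,b in((1,1),(1,-1),(-1,-1),(-1,1))]); k=proj(m,C); print(k.round(1).tolist())
a=refine('w3',k); print(a.tolist()); print(rect(hit(m,a,(0,0,28),(0,0,1))))
goto([452.4,-149.2,187],down(-1.804))
```

```text
[ 451.00367847 -149.92208333  268.94509724] [ 452.43702243 -149.16076975  269.95863177] 0.0014056154352706505 [ 0.02  0.29 -0.53  0.   -0.75 -0.26]
[[256.3, 166.7], [371.0, 166.6], [363.8, 333.3], [264.2, 333.3]]
[[256.303466796875, 166.67706298828125], [369.85931396484375, 166.4526824951172], [362.8720703125, 332.4583435058594], [264.7490234375, 332.97369384765625]]
(array([ 452.6, -149.5,   28. ]), -1.802, array([ 63.4, 105.5,  63. , 105.8]))
travel [-0.7, -1.1, 83.1] dr [0.0, -0.001, -0.001] dist 83.0 deg 0.1
```

Emit:
move_arm(fingers=[85, 85, 85, 85, 85, 85], travel=[[-0.7, -1.1, 25], [-0.7, -1.1, 50], [-0.7, -1.1, 68], [-0.7, -1.1, 83], [-0.7, -1.1, 83], [-0.7, -1.1, 83]], dr=[[0, 0, 0], [0, 0, 0], [0, 0, 0], [0, 0, 0], [0, 0, 0], [0, 0, 0]])

```text
clock: 4.7
position: [452.5, -150.1, 185.5]
ee_rot: [-0.619, 0.785, 0.0, -0.001]
contact_force: [1.0, 0.8, 0.6]
gripper_width: 84.5
grasp_force: 0.0
```

Run:
```python
from h import *
S=arm.read_state(); p,r=getcmd(); print(S['position'],p,(r.inv()*R.from_quat(S['ee_rot'])).magnitude(),S['joint_vel'])
```

```text
[ 452.53909191 -150.09727308  185.45048921] [ 452.38171408 -149.19920237  187.04384586] 0.002657829043011006 [-0.00088873 -0.01698401  0.01188339  0.00179822  0.00148859 -0.00044873]
```

Emit:
move_arm(fingers=[70, 60, 60, 60, 60, 60], travel=[[0, 0, 0], [0, 0, 0], [0, 0, 0], [0, 0, 0], [0, 0, 0], [0, 0, 0]], dr=[[0, 0, 0], [0, 0, 0], [0, 0, 0], [0, 0, 0], [0, 0, 0], [0, 0, 0]])

```text
clock: 5.3
position: [452.8, -150.2, 186.6]
ee_rot: [-0.619, 0.785, -0.001, -0.0]
contact_force: [-0.7, 0.4, 6.4]
gripper_width: 62.3
grasp_force: 65.4
```

Emit:
move_arm(fingers=[60, 60, 60, 60, 60, 60], travel=[[0, 0, -10], [0, 0, -35], [0, 0, -70], [0, 0, -110], [0, 0, -110], [0, 0, -110]], dr=[[0, 0, 0], [0, 0, 0], [0, 0, 0], [0, 0, 0], [0, 0, 0], [0, 0, 0]])

```text
clock: 5.9
position: [452.4, -150.1, 296.6]
ee_rot: [-0.619, 0.785, -0.001, 0.0]
contact_force: [-0.2, -0.2, -1.3]
gripper_width: 62.7
grasp_force: 65.5
```

Run:
```python
from h import *
S=arm.read_state(); print(S['position'],S['gripper_width'])
resync(); shot('wrist','w4')
```

```text
[ 452.44387897 -150.06126752  296.63994719] 62.65703824054991
```

View pics/w4.png

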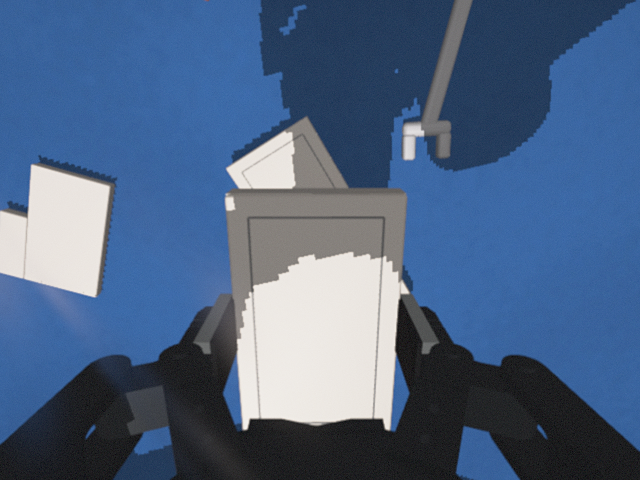

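Wrist view 4: the short cover is held straight, with its front edge at (228,190)–(406,190). The long cover is still below at about (290,160). I'll fit how it sits in the hand and plan the placing.

Run:
```python
from h import *
S=arm.read_state(); m=load('w4'); r=R.from_quat(S['ee_rot']); p=np.array(S['position'])
T=lambda X: p+r.apply(np.array(X,float))
for d in (157,159,161): print(d,proj(m,T([(53,-32,d),(53,32,d),(53,-32,d+14),(53,32,d+14),(-53,-32,d),(-53,32,d)])).round(1).tolist())
a=refine('w4',[(228,190),(406,190)],3);print(a)
q=np.array([552.369,228.794,124.581]);B=frame(.467);r2=tool(-B[:,0],-B[:,2])
rim=q+B@[0,-110,-3.]
# tool-pose so that cover lower edge (172.6 ahead) stands 40 mm above the rim
p1=rim+B[:,2]*(172.6+40); print('above',p1)
p0,r0=getcmd(); rm=r0*R.from_rotvec((r0.inv()*r2).as_rotvec()/2)
goto((p0+p1)/2+[-20,0,20],rm,False);
```

```text
157 [[226.1, 191.0], [411.3, 191.4], [234.6, 184.3], [402.5, 184.6], [243.8, 433.9], [391.9, 434.5]]
159 [[227.4, 190.0], [409.9, 190.3], [235.7, 183.4], [401.4, 183.7], [244.6, 430.3], [391.0, 430.8]]
161 [[228.7, 189.0], [408.6, 189.3], [236.8, 182.6], [400.3, 182.8], [245.5, 426.7], [390.2, 427.3]]
[[225.26363 192.54477]
 [405.38174 192.31418]]
above [508.31372675  83.3905169  306.09992463]
travel [-115.1, 19.6, -24.2] dr [0.113, -0.245, 0.424] dist 119.0 deg 28.8
```

Run:
```python
from h import *
q=np.array([552.369,228.794,124.581]);B=frame(.467);r2=tool(-B[:,0],-B[:,2])
rim=q+B@[0,-110,-3.]
p1=rim+B[:,2]*(172.6+60)+B[:,0]*75; print(p1)
p0,r0=getcmd(); rm=r0*R.from_rotvec((r0.inv()*r2).as_rotvec()/2)
goto((p0+p1)/2+[-20,0,40],rm); goto(p1,r2)
```

```text
[557.38154318 108.13038926 360.92043271]
travel [-132.8, -1.4, -71.6] dr [0.113, -0.245, 0.424] dist 151.0 deg 28.8
travel [-139.2, 23.8, 44.6] dr [0.112, -0.245, 0.424] dist 148.0 deg 28.8
```

Emit:
move_arm(fingers=[60, 60, 60, 60, 60, 60, 60, 60], travel=[[-132.8, -1.4, -71.6], [-132.8, -1.4, -71.6], [-132.8, -1.4, -71.6], [-132.8, -1.4, -71.6], [-132.8, -1.4, -71.6], [-132.8, -1.4, -71.6], [-132.8, -1.4, -71.6], [-132.8, -1.4, -71.6]], dr=[[0.113, -0.245, 0.424], [0.113, -0.245, 0.424], [0.113, -0.245, 0.424], [0.113, -0.245, 0.424], [0.113, -0.245, 0.424], [0.113, -0.245, 0.424], [0.113, -0.245, 0.424], [0.113, -0.245, 0.424]])

```text
clock: 6.75
position: [485.1, -21.9, 365.3]
ee_rot: [-0.435, 0.891, 0.031, 0.127]
contact_force: [-0.2, 0.7, 0.0]
gripper_width: 62.2
grasp_force: 65.6
```

Emit:
move_arm(fingers=[60, 60, 60, 60, 60, 60, 60, 60, 60], travel=[[-139.2, 23.8, 44.6], [-139.2, 23.8, 44.6], [-139.2, 23.8, 44.6], [-139.2, 23.8, 44.6], [-139.2, 23.8, 44.6], [-139.2, 23.8, 44.6], [-139.2, 23.8, 44.6], [-139.2, 23.8, 44.6], [-139.2, 23.8, 44.6]], dr=[[0.112, -0.245, 0.424], [0.112, -0.245, 0.424], [0.112, -0.245, 0.424], [0.112, -0.245, 0.424], [0.112, -0.245, 0.424], [0.112, -0.245, 0.424], [0.112, -0.245, 0.424], [0.112, -0.245, 0.424], [0.112, -0.245, 0.424]])

```text
clock: 7.65
position: [557.5, 107.0, 357.9]
ee_rot: [-0.223, 0.94, 0.06, 0.25]
contact_force: [-0.4, 1.1, -0.9]
gripper_width: 61.8
grasp_force: 65.6
```

Run:
```python
from h import *
S=arm.read_state(); p,r=getcmd(); print(S['position'],p,(r.inv()*R.from_quat(S['ee_rot'])).as_rotvec(),S['clock'],np.round(S['joints'],2))
m=shot('wrist','w5'); i=cv2.imread('pics/w5.png'); cv2.imwrite('pics/w5c.png',cv2.resize(i[0:300,110:510],None,fx=2,fy=2,interpolation=cv2.INTER_CUBIC))
```

```text
[557.48581233 107.02828338 357.89364827] [557.35051328 108.13014388 360.86400676] [-0.000869    0.00311476  0.00097054] 7.65 [ 0.48  0.25 -0.37  0.01 -0.43 -1.59]
```

View pics/w5c.png

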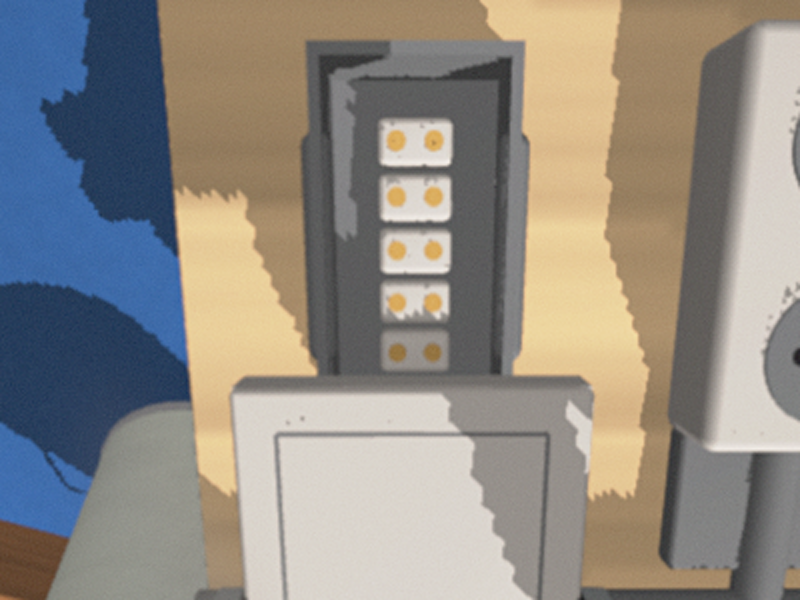

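Wrist view 5: the box rim's lower end corners are at crop (306,41) and (524,41), with the sides running to (319,375) and (513,375). The held cover's front edge spans (233,391)–(592,391). I'll solve the box pose relative to the hand.

```bash
cat > rel.py <<'E'
from h import *
from scipy.optimize import least_squares
def solve(f,corners,sides,hx,hy):
    """box rim pose in the tool frame: corners = lower-end (left,right) px, sides = points (left,right) on the side lines; tool axes parallel to box up to yaw"""
    Cm={'pose':CT,**{k:load(f)[k] for k in('intrinsics','k1')}}
    def res(q):
        x,y,z,a=q; c,s=np.cos(a),np.sin(a); W=lambda u,v:(x+c*u-s*v,y+s*u+c*v,z)
        e=(proj(Cm,[W(hx,-hy),W(hx,hy)])-corners).ravel()
        l=[]
        for k,sd in enumerate(sides):
            v=(-hy,hy)[k]; A,Bp=proj(Cm,[W(hx,v),W(-hx,v)]); t=(sd[1]-A[1])/(Bp[1]-A[1]); l.append((A+t*(Bp-A))[0]-sd[0])
        return np.r_[e,l]
    s=least_squares(res,[70,0,230,0]); return s.x,s.fun
CT=np.array([[0.001,.955,.297,76.228],[1,-.001,-.001,.88],[0,.297,-.955,30.494],[0,0,0,1]])
E
python3 - <<'E'
from rel import *
S=arm.read_state();m=load('w5');T=np.eye(4);T[:3,:3]=R.from_quat(S['ee_rot']).as_matrix();T[:3,3]=S['position']
print((np.linalg.inv(T)@np.array(m['pose'],float)-CT).round(3).tolist())
g=lambda a:np.array(a,float)/2+[110,0]-[0,0]
q,f=solve('w5',g([(306,41),(524,41)]),g([(319,375),(513,375)]),48,26);print('box in tool',q.round(3),f.round(2))
Cm={**m,'pose':CT}
print('cover predicted crop',((proj(Cm,[(53,-32,158.6),(53,32,158.6),(53,-32,172.6),(53,32,172.6)])-[110,0])*2).round(1).tolist())
qb=np.array([552.369,228.794,124.581]);B=frame(.467)
print('expected', np.linalg.inv(T)[:3]@np.r_[qb+B@[0,-110,-3.],1])
E
```

```text
[[-0.0, -0.001, 0.001, 0.101], [-0.0, 0.0, 0.001, -1.703], [-0.0, 0.001, 0.001, -0.403], [0.0, 0.0, 0.0, 0.0]]
box in tool [ 7.35310e+01  1.93400e+00  2.30033e+02 -5.00000e-03] [-0.04  0.2   0.18 -0.2   0.04 -0.21]
cover predicted crop [[221.1, 379.7], [591.3, 380.1], [239.0, 366.5], [574.5, 366.9]]
expected [ 72.4591496    0.51154065 230.35556092]
```

Emit:
move_arm(fingers=[60, 60, 60, 60, 60, 60], travel=[[30, 0.8, 10], [60, 0.8, 25], [74.6, 0.8, 40], [74.6, 0.8, 45], [74.6, 0.8, 45], [74.6, 0.8, 45]], dr=[[0, 0, 0], [0, 0, 0], [0, 0, 0], [0, 0, 0], [0, 0, 0], [0, 0, 0]])

```text
clock: 8.3
position: [520.4, 90.0, 282.7]
ee_rot: [-0.224, 0.94, 0.061, 0.251]
contact_force: [0.2, -0.4, -1.2]
gripper_width: 62.3
grasp_force: 65.6
```

Run:
```python
from h import *
# target relative to the measured pose of w5
m=arm.read_state(); p5=np.array([557.48581233,107.02828338,357.89364827]); _,r=getcmd()
rot=R.from_quat(m['ee_rot']); print('moved in tool',rot.inv().apply(np.array(m['position'])-p5).round(2), 'rot err',(r.inv()*rot).as_rotvec().round(4), np.round(m['joints'],2), m['contact_force'])
```

```text
moved in tool [72.85  1.43 44.82] rot err [-0.0012  0.0006 -0.0003] [ 0.48  0.28 -0.56  0.02 -0.2  -1.6 ] [ 0.16495267 -0.38827871 -1.16237501]
```

```bash
cat > kin.py <<'E'
from h import *
from scipy.optimize import least_squares
D=[([1.59,.385,.008,0,-1.194,-.259],(148.4,607.1,404.7),0),([.12,.17,-.59,-.06,-.73,-.41],(418.3,-106.1,293.9),.05),([.02,.29,-.53,0,-.75,-.26],(451,-149.9,268.9),0),([.48,.25,-.37,.01,-.43,-1.59],(557.5,107,357.9),.5236),([.48,.28,-.56,.02,-.2,-1.6],(520.4,90,282.7),.5236)]
def fk(k,j2,j3,tilt):
    h,L2,L3,off,d6=k; f=j2-j3
    return np.array([L2*np.sin(j2)+L3*np.cos(f+off)+d6*np.sin(tilt),h+L2*np.cos(j2)-L3*np.sin(f+off)-d6*np.cos(tilt)])
def e(k):
    o=[]
    for j,p,t in D: o+=list(fk(k,j[1],j[2],t)-[p[0]*np.cos(j[0])+p[1]*np.sin(j[0]),p[2]])
    return np.array(o)
s=least_squares(e,[350,350,350,0,80]);K=s.x
def ik(p,j1,tilt):
    p=np.array(p);t=[p[0]*np.cos(j1)+p[1]*np.sin(j1),p[2]]
    q=least_squares(lambda q:fk(K,q[0],q[1],tilt)-t,[.28,-.5]).x
    return q.round(3),'j5',round(q[0]-q[1]-(np.pi/2-tilt),3)
if __name__=='__main__':
    print(K.round(1),e(K).round(1))
    S=arm.read_state();p=np.array(S['position']);z=R.from_quat(S['ee_rot']).as_matrix()[:,2];print(np.round(S['joints'],4),z)
    for d in(0,10,17,24): print(d,ik(p+z*d,.48,.5236))
    B=frame(.467); q=np.array([552.369,228.794,124.581])
    for d in(60,0,-11): pl=q+B@[0,110,-3.]+B[:,2]*(172.6+d); print('long',d,pl,[ik(pl,a,.5236) for a in(.467,)], -pl[0]*np.sin(.467)+pl[1]*np.cos(.467))
E
python3 kin.py
```

```text
[169.9 564.5 421.7   0.  132.1] [-1.3 -2.2  2.8  7.4 -1.3 -0.9  3.  -3.3 -2.2 -1. ]
[ 0.4797  0.2834 -0.5601  0.0234 -0.2044 -1.6046] [ 0.44519297  0.22626276 -0.86637658]
0 (array([ 0.282, -0.554]), 'j5', np.float64(-0.212))
10 (array([ 0.302, -0.553]), 'j5', np.float64(-0.192))
17 (array([ 0.316, -0.552]), 'j5', np.float64(-0.179))
24 (array([ 0.331, -0.55 ]), 'j5', np.float64(-0.166))
long 60 [400.33839718 275.33146668 323.42043271] [(array([ 0.189, -0.55 ]), 'j5', np.float64(-0.308))] 65.61361251083224
long 0 [427.12608517 288.83775308 271.45890848] [(array([ 0.311, -0.548]), 'j5', np.float64(-0.188))] 65.61361251083221
long -11 [432.0371613  291.31390558 261.93262904] [(array([ 0.333, -0.546]), 'j5', np.float64(-0.168))] 65.61361251083224
```

Emit:
move_arm(fingers=[60, 60, 60, 60, 60, 60], travel=[[1.7, -0.6, 2], [1.7, -0.6, 6], [1.7, -0.6, 9], [1.7, -0.6, 11], [1.7, -0.6, 13], [1.7, -0.6, 13]], dr=[[0, 0, 0], [0, 0, 0], [0, 0, 0], [0, 0, 0], [0, 0, 0], [0, 0, 0]])

```text
clock: 8.9
position: [524.0, 91.3, 268.9]
ee_rot: [-0.224, 0.94, 0.06, 0.25]
contact_force: [0.4, -0.9, 0.2]
gripper_width: 62.3
grasp_force: 65.6
```

```bash
cat > mv.py <<'E'
from h import *
m=arm.read_state(); p5=np.array([557.48581233,107.02828338,357.89364827]); rot=R.from_quat(m['ee_rot'])
print('moved in tool',rot.inv().apply(np.array(m['position'])-p5).round(2),'F tool',rot.inv().apply(m['contact_force']).round(1),'j5',round(m['joints'][4],3),m['gripper_width'])
E
python3 mv.py
```

```text
moved in tool [76.23  0.86 58.91] F tool [-0.1 -1.  -0.2] j5 -0.176 62.297844615378146
```

Emit:
move_arm(fingers=[60, 60, 60], travel=[[0, 0, 1.5], [0, 0, 3], [0, 0, 3]], dr=[[0, 0, 0], [0, 0, 0], [0, 0, 0]])

```text
clock: 9.2
position: [525.2, 91.6, 267.2]
ee_rot: [-0.223, 0.94, 0.06, 0.25]
contact_force: [-2.7, -1.0, 4.6]
gripper_width: 62.1
grasp_force: 66.2
```

```bash
python3 mv.py
```

```text
moved in tool [76.12  0.65 60.84] F tool [ 0.2  0.4 -5.4] j5 -0.17 62.11117967817658
```

Emit:
move_arm(fingers=[60, 60, 60, 60], travel=[[-1, 0, -0.5], [-1.5, 0, -0.5], [-1.5, 0, 0], [-1.5, 0, 0]], dr=[[0, 0, 0], [0, 0, 0], [0, 0, 0], [0, 0, 0]])

```text
clock: 9.6
position: [525.9, 92.1, 267.3]
ee_rot: [-0.223, 0.94, 0.06, 0.249]
contact_force: [-5.2, -2.9, 3.6]
gripper_width: 62.1
grasp_force: 66.3
```

```bash
python3 mv.py
python3 - <<'E'
from h import *
shot('scene','s1');i=cv2.imread('pics/s1.png');cv2.imwrite('pics/s1c.png',cv2.resize(i[130:290,320:520],None,fx=3.7,fy=3.7,interpolation=cv2.INTER_CUBIC))
E
```

```text
moved in tool [75.24  0.68 61.41] F tool [ 3.3 -0.2 -6.1] j5 -0.175 62.08303318488308
```

Emit:
move_arm(fingers=[62, 85, 85, 85, 85, 85, 85, 85, 85], travel=[[0.7, 0, -0.5], [0.7, 0, -0.5], [0.7, 0, -0.5], [0.7, 0, -0.5], [0.7, 0, -20], [0.7, 0, -50], [-40, 0, -80], [-75, 0, -80], [-75, 0, -80]], dr=[[0, 0, 0], [0, 0, 0], [0, 0, 0], [0, 0, 0], [0, 0, 0], [0, 0, 0], [0, 0, 0], [0, 0, 0], [0, 0, 0]])

```text
clock: 10.55
position: [552.3, 105.5, 378.7]
ee_rot: [-0.224, 0.939, 0.061, 0.255]
contact_force: [0.8, -1.0, -0.8]
gripper_width: 84.6
grasp_force: 0.0
```

```bash
python3 mv.py
python3 - <<'E'
from h import *
shot('wrist','w6');i=cv2.imread('pics/w6.png');cv2.imwrite('pics/w6c.png',cv2.resize(i[0:300,110:510],None,fx=2,fy=2,interpolation=cv2.INTER_CUBIC))
E
```

```text
moved in tool [ -5.93   0.96 -20.6 ] F tool [ 0.2 -1.3  0.8] j5 -0.469 84.64873587805782
```

View pics/w6c.png

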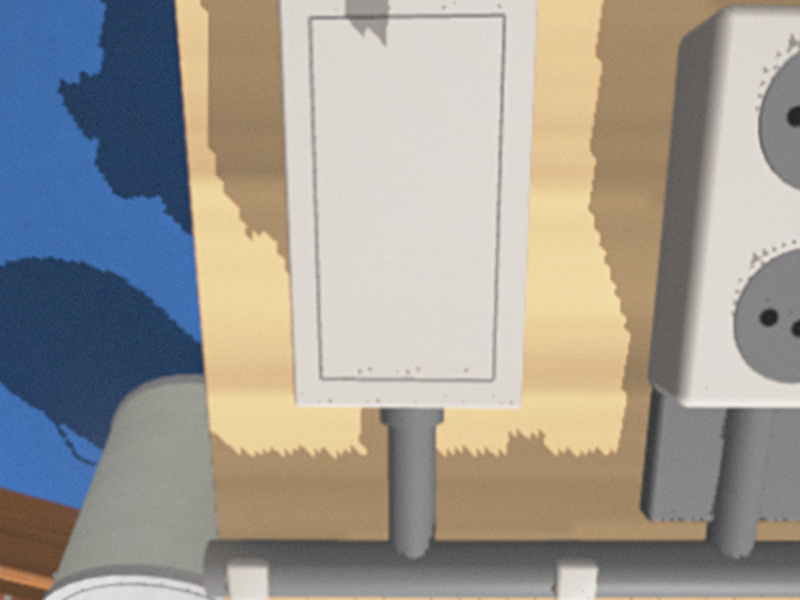

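Wrist view 6: the short cover sits square over its box, face centre about (410,195) in the crop. Now press its middle with the closed fingertips.

Emit:
move_arm(fingers=[0, 0, 0, 0, 0, 0, 0, 0, 0, 0], travel=[[40, 0, 0], [80, 0, 20], [80, 0, 45], [80, 0, 58], [80, 0, 58], [80, 0, 58], [80, 0, 62], [80, 0, 66], [80, 0, 68], [80, 0, 69]], dr=[[0, 0, 0], [0, 0, 0], [0, 0, 0], [0, 0, 0], [0, 0, 0], [0, 0, 0], [0, 0, 0], [0, 0, 0], [0, 0, 0], [0, 0, 0]])

```text
clock: 11.6
position: [518.1, 88.4, 276.0]
ee_rot: [-0.224, 0.94, 0.061, 0.252]
contact_force: [-4.9, 2.2, 7.1]
gripper_width: 0.1
grasp_force: 3.8
```

```bash
python3 mv.py
```

```text
moved in tool [78.68  1.   49.15] F tool [-0.6  4.2 -7.9] j5 -0.184 0.14695006511944703
```

Emit:
move_arm(fingers=[0, 0, 0, 0, 0], travel=[[0, 0, 1], [0, 0, 2], [0, 0, 3], [0, 0, 4], [0, 0, 4]], dr=[[0, 0, 0], [0, 0, 0], [0, 0, 0], [0, 0, 0], [0, 0, 0]])

```text
clock: 12.1
position: [518.9, 88.8, 273.3]
ee_rot: [-0.224, 0.94, 0.061, 0.251]
contact_force: [-13.0, -1.1, 17.8]
gripper_width: -0.1
grasp_force: 10.7
```

```bash
python3 mv.py
```

```text
moved in tool [79.2   1.02 52.03] F tool [  1.6   4.9 -21.5] j5 -0.178 -0.09953119883736496
```

Emit:
move_arm(fingers=[0, 0, 0, 0, 0, 0], travel=[[0, 0, -6], [-5, 0, -7], [-5, 0, -5], [-5, 0, -2], [-5, 0, 0], [-5, 0, 1]], dr=[[0, 0, 0], [0, 0, 0], [0, 0, 0], [0, 0, 0], [0, 0, 0], [0, 0, 0]])

```text
clock: 12.7
position: [522.6, 90.4, 275.4]
ee_rot: [-0.223, 0.94, 0.06, 0.25]
contact_force: [-27.5, -6.4, 36.8]
gripper_width: -0.1
grasp_force: 22.7
```

```bash
python3 mv.py
```

```text
moved in tool [74.6   0.73 52.33] F tool [  5.5   6.8 -45.5] j5 -0.19 -0.12158256147219029
```

Emit:
move_arm(fingers=[0, 0, 0, 0, 0], travel=[[0, 0, -10], [0, 15, -50], [-35, 40, -80], [-55, 50, -80], [-55, 50, -80]], dr=[[0, 0, 0], [0, 0, 0], [0, 0, 0], [0, 0, 0], [0, 0, 0]])

```text
clock: 13.2
position: [509.8, 141.3, 371.8]
ee_rot: [-0.225, 0.939, 0.061, 0.253]
contact_force: [-0.3, 0.4, -0.0]
gripper_width: -0.1
grasp_force: 0.0
```

```bash
python3 mv.py
python3 - <<'E'
from h import *
shot('wrist','w7');i=cv2.imread('pics/w7.png');cv2.imwrite('pics/w7c.png',cv2.resize(i[0:260,60:460],None,fx=2,fy=2,interpolation=cv2.INTER_CUBIC))
E
```

```text
moved in tool [ 16.37  52.16 -25.5 ] F tool [0.1 0.5 0. ] j5 -0.395 -0.10220602073538052
```

View pics/w7c.png

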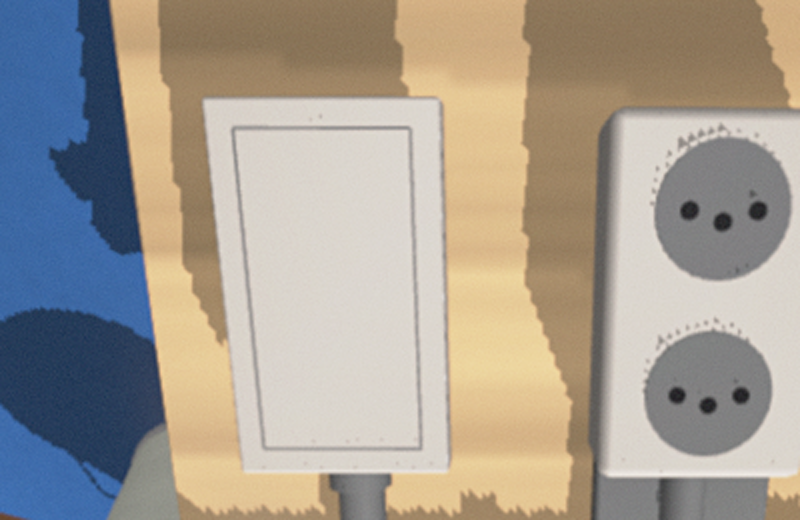

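Wrist view 7: cover corners in the crop are (204,100), (440,98), (450,470) and (244,472), beside the socket face. I'll solve its pose.

```bash
cat > pose.py <<'E'
from h import *
def pnp(f,px,L,W=64.):
    """px order: lower-left, lower-right, upper-right, upper-left in the image sense top-left.. (image up = -xb); returns centre and axes in world"""
    m=load(f);K=np.array(m['intrinsics'],float);d=np.array([m['k1'],0,0,0,0.])
    X=np.array([(-L/2,-W/2,0),(-L/2,W/2,0),(L/2,W/2,0),(L/2,-W/2,0)])
    ok,rv,t=cv2.solvePnP(X,np.array(px,float),K,d); F=np.diag([1,-1,-1.])
    P=np.array(m['pose'],float); A=P[:3,:3]@F@cv2.Rodrigues(rv)[0]; c=P[:3,:3]@F@t.ravel()+P[:3,3]
    e=cv2.projectPoints(X,rv,t,K,d)[0].reshape(-1,2)-px
    return c,A,np.abs(e).max()
E
python3 - <<'E'
from pose import *
px0=np.array([(204,100),(440,98),(450,470),(244,472)],float)/2+[60,0]
B=frame(.467);q=np.array([552.369,228.794,124.581]);rim=q+B@[0,-110,-3.]
for px in(px0,refine('w7',px0,4)):
    c,A,e=pnp('w7',px,106); print(px.round(1).tolist()); print('face centre rel rim (board axes)',(B.T@(c-rim)).round(1),'rot',np.degrees(R.from_matrix(B.T@A).as_rotvec()).round(1),'err',e.round(2))
m=load('w7')
for h in(3,10,14): print(h,((proj(m,[rim+B@[a,b,h] for a,b in((-53,-32),(-53,32),(53,32),(53,-32))])-[60,0])*2).round(0).tolist())
print('socket pred',((proj(m,[q+B@[a,b,0] for a,b in((-53,-32),(-53,32),(53,32),(53,-32))])-[60,0])*2).round(0).tolist())
E
```

```text
[[162.0, 50.0], [280.0, 49.0], [285.0, 235.0], [182.0, 236.0]]
face centre rel rim (board axes) [-2.4 -0.4  1.9] rot [-1.2 -0.9  0.4] err 0.32
[[161.3000030517578, 49.29999923706055], [279.29998779296875, 49.29999923706055], [283.5, 234.89999389648438], [180.89999389648438, 235.6999969482422]]
face centre rel rim (board axes) [-2.4 -1.   1.7] rot [-1.4 -0.4  0.1] err 0.14
3 [[206.0, 107.0], [442.0, 107.0], [450.0, 479.0], [246.0, 479.0]]
10 [[196.0, 103.0], [440.0, 103.0], [448.0, 486.0], [238.0, 486.0]]
14 [[190.0, 100.0], [438.0, 100.0], [447.0, 491.0], [233.0, 490.0]]
socket pred [[612.0, 108.0], [846.0, 110.0], [801.0, 480.0], [597.0, 479.0]]
```

The short cover is home and level (face about 2–3 mm above the rim). Now the long cover.

Run:
```python
from h import *
resync()
r=down(-1.261); p=np.array([447.2,-144.7,280])
p0,r0=getcmd(); rm=r0*R.from_rotvec((r0.inv()*r).as_rotvec()/2)
goto((p0+p)/2+[-20,0,20],rm); goto(p,r)
```

```text
travel [107.8, -104.3, -32.8] dr [-0.183, 0.216, -0.689] dist 154.0 deg 42.7
travel [149.0, -38.6, 32.0] dr [-0.182, 0.216, -0.689] dist 157.0 deg 42.7
```

Emit:
move_arm(fingers=[85, 85, 85, 85, 85, 85, 85, 85, 85], travel=[[107.8, -104.3, -32.8], [107.8, -104.3, -32.8], [107.8, -104.3, -32.8], [107.8, -104.3, -32.8], [107.8, -104.3, -32.8], [107.8, -104.3, -32.8], [107.8, -104.3, -32.8], [107.8, -104.3, -32.8], [107.8, -104.3, -32.8]], dr=[[-0.183, 0.216, -0.689], [-0.183, 0.216, -0.689], [-0.183, 0.216, -0.689], [-0.183, 0.216, -0.689], [-0.183, 0.216, -0.689], [-0.183, 0.216, -0.689], [-0.183, 0.216, -0.689], [-0.183, 0.216, -0.689], [-0.183, 0.216, -0.689]])

```text
clock: 14.15
position: [457.0, -3.7, 342.8]
ee_rot: [-0.553, 0.822, 0.033, 0.133]
contact_force: [-0.3, -0.8, -0.2]
gripper_width: 85.3
grasp_force: 0.0
```

Emit:
move_arm(fingers=[85, 85, 85, 85, 85, 85, 85, 85, 85, 85], travel=[[149, -38.6, 32], [149, -38.6, 32], [149, -38.6, 32], [149, -38.6, 32], [149, -38.6, 32], [149, -38.6, 32], [149, -38.6, 32], [149, -38.6, 32], [149, -38.6, 32], [149, -38.6, 32]], dr=[[-0.182, 0.216, -0.689], [-0.182, 0.216, -0.689], [-0.182, 0.216, -0.689], [-0.182, 0.216, -0.689], [-0.182, 0.216, -0.689], [-0.182, 0.216, -0.689], [-0.182, 0.216, -0.689], [-0.182, 0.216, -0.689], [-0.182, 0.216, -0.689], [-0.182, 0.216, -0.689]])

```text
clock: 15.15
position: [446.5, -145.7, 279.2]
ee_rot: [0.807, -0.59, 0.0, -0.0]
contact_force: [0.6, 0.7, 0.6]
gripper_width: 85.2
grasp_force: 0.0
```

Run:
```python
from h import *
S=arm.read_state(); p,r=getcmd(); print(S['position'],p,(r.inv()*R.from_quat(S['ee_rot'])).as_rotvec())
m=shot('wrist','w8')
g=cv2.imread('pics/w8.png'); h=cv2.cvtColor(g,cv2.COLOR_BGR2HSV); mask=((h[:,:,1]<70)&(h[:,:,2]>90)).astype(np.uint8)
n,l,st,ce=cv2.connectedComponentsWithStats(mask)
for i in range(1,n):
    if st[i,4]>800:
        cn=cv2.findContours((l==i).astype(np.uint8),0,1)[0][0]; b=cv2.minAreaRect(cn); print(st[i].tolist(),[np.round(v,1) for v in b[:2]],round(b[2],1))
c=np.array([447.2,-144.7,14]);y=-1.261;u=np.array([np.cos(y),np.sin(y),0]);v=np.array([-u[1],u[0],0])
C=np.array([c+a*78*u+b*32*v for a,b in((1,1),(1,-1),(-1,-1),(-1,1))]); k=proj(m,C); print(k.round(1).tolist())
a=refine('w8',k,7); print(a.round(1).tolist()); print(rect(hit(m,a,(0,0,14),(0,0,1))))
```

```text
[ 446.46183123 -145.71522229  279.2189954 ] [ 447.17586956 -144.73078498  280.02489104] [0.00047714 0.00034166 0.00141775]
[0, 0, 133, 167, 13967] [array([42.7, 71.9]), array([131.5, 143.7])] 41.8
[424, 7, 216, 225, 5688] [array([538.3, 123.7]), array([ 55.8, 282.1])] 44.8
[261, 118, 107, 227, 22244] [array([314., 231.]), array([226., 106.])] 90.0
[[260.5, 118.9], [367.2, 118.8], [358.5, 344.6], [270.2, 344.6]]
[[260.6000061035156, 119.4000015258789], [366.0, 118.4000015258789], [358.0, 344.0], [270.6000061035156, 344.1000061035156]]
(array([ 447.4, -144.8,   14. ]), -1.259, array([ 63.3, 155.7,  63.3, 155.4]))
```

Emit:
move_arm(fingers=[85, 85, 85, 85, 85, 85, 70, 60, 60, 60], travel=[[0, 0, 35], [0, 0, 70], [0, 0, 90], [0, 0, 100.5], [0, 0, 100.5], [0, 0, 100.5], [0, 0, 100.5], [0, 0, 100.5], [0, 0, 100.5], [0, 0, 100.5]], dr=[[0, 0, 0], [0, 0, 0], [0, 0, 0], [0, 0, 0], [0, 0, 0], [0, 0, 0], [0, 0, 0], [0, 0, 0], [0, 0, 0], [0, 0, 0]])

```text
clock: 16.2
position: [446.8, -146.0, 180.4]
ee_rot: [0.807, -0.59, 0.001, -0.001]
contact_force: [-2.0, 1.5, 8.8]
gripper_width: 60.6
grasp_force: 50.1
```

Emit:
move_arm(fingers=[60, 60, 60], travel=[[0, 0, 0], [0, 0, 0], [0, 0, 0]], dr=[[0, 0, 0], [0, 0, 0], [0, 0, 0]])

```text
clock: 16.5
position: [446.8, -146.0, 180.4]
ee_rot: [0.807, -0.59, 0.001, -0.001]
contact_force: [-1.7, 1.1, 8.9]
gripper_width: 60.8
grasp_force: 50.1
```

Run:
```python
from h import *
S=arm.read_state(); rt=R.from_quat(S['ee_rot']); p=np.array(S['position'])
print(p, 'cover in tool',rt.inv().apply(np.array([447.4,-144.8,0])-p).round(2))
json.dump([[447.176,-144.731,180],list(getcmd()[1].as_quat())],open('cmd.json','w'))
B=frame(.467);r2=tool(-B[:,0],-B[:,2]); q=np.array([552.369,228.794,124.581]); rim=q+B@[0,110,-3.]
p1=rim+B[:,2]*(178+65)+B[:,0]*85; print('view',p1)
p0,r0=getcmd(); d=(r0.inv()*r2).as_rotvec(); st=lambda f:r0*R.from_rotvec(d*f)
goto([430,-80,360],st(.25)); goto([430,90,410],st(.7)); goto(p1,r2)
```

```text
[ 446.80917643 -145.97212299  180.36335886] cover in tool [ -1.21  -0.46 180.36]
view [461.42518313 306.13127391 374.92709691]
travel [-66.9, -3.4, -180.0] dr [0.092, -0.108, 0.345] dist 192.0 deg 21.4
travel [-174.7, 3.3, -29.3] dr [0.166, -0.195, 0.62] dist 177.0 deg 38.4
travel [-165.0, 114.5, 92.7] dr [0.111, -0.13, 0.414] dist 221.0 deg 25.7
```

Emit:
move_arm(fingers=[50, 50, 50, 50, 50, 50, 50, 50, 50, 50], travel=[[0, 0, 0], [0, 0, 0], [0, 0, -20], [0, 0, -60], [-30, 0, -120], [-66.9, -3.4, -180], [-66.9, -3.4, -180], [-66.9, -3.4, -180], [-66.9, -3.4, -180], [-66.9, -3.4, -180]], dr=[[0, 0, 0], [0, 0, 0], [0, 0, 0], [0, 0, 0], [0.045, -0.055, 0.17], [0.092, -0.108, 0.345], [0.092, -0.108, 0.345], [0.092, -0.108, 0.345], [0.092, -0.108, 0.345], [0.092, -0.108, 0.345]])

```text
clock: 17.5
position: [428.6, -81.3, 357.6]
ee_rot: [-0.692, 0.718, 0.017, 0.068]
contact_force: [-0.7, -1.1, -1.1]
gripper_width: 60.1
grasp_force: 64.6
```

Emit:
move_arm(fingers=[50, 50, 50, 50, 50, 50, 50, 50], travel=[[-174.7, 3.3, -29.3], [-174.7, 3.3, -29.3], [-174.7, 3.3, -29.3], [-174.7, 3.3, -29.3], [-174.7, 3.3, -29.3], [-174.7, 3.3, -29.3], [-174.7, 3.3, -29.3], [-174.7, 3.3, -29.3]], dr=[[0.166, -0.195, 0.62], [0.166, -0.195, 0.62], [0.166, -0.195, 0.62], [0.166, -0.195, 0.62], [0.166, -0.195, 0.62], [0.166, -0.195, 0.62], [0.166, -0.195, 0.62], [0.166, -0.195, 0.62]])

```text
clock: 18.3
position: [429.6, 88.1, 407.2]
ee_rot: [-0.428, 0.884, 0.043, 0.183]
contact_force: [-0.2, 0.1, -0.3]
gripper_width: 59.9
grasp_force: 64.7
```

Emit:
move_arm(fingers=[50, 50, 50, 50, 50, 50, 50, 50, 50, 50], travel=[[-165, 114.5, 92.7], [-165, 114.5, 92.7], [-165, 114.5, 92.7], [-165, 114.5, 92.7], [-165, 114.5, 92.7], [-165, 114.5, 92.7], [-165, 114.5, 92.7], [-165, 114.5, 92.7], [-165, 114.5, 92.7], [-165, 114.5, 92.7]], dr=[[0.111, -0.13, 0.414], [0.111, -0.13, 0.414], [0.111, -0.13, 0.414], [0.111, -0.13, 0.414], [0.111, -0.13, 0.414], [0.111, -0.13, 0.414], [0.111, -0.13, 0.414], [0.111, -0.13, 0.414], [0.111, -0.13, 0.414], [0.111, -0.13, 0.414]])

```text
clock: 19.3
position: [461.4, 303.7, 373.0]
ee_rot: [-0.222, 0.94, 0.059, 0.251]
contact_force: [0.1, -0.3, -0.9]
gripper_width: 59.5
grasp_force: 64.8
```

Emit:
move_arm(fingers=[50, 50, 50, 50], travel=[[0, 0, 0], [0, 0, 0], [0, 0, 0], [0, 0, 0]], dr=[[0, 0, 0], [0, 0, 0], [0, 0, 0], [0, 0, 0]])

```text
clock: 19.7
position: [461.1, 304.7, 373.3]
ee_rot: [-0.223, 0.94, 0.06, 0.252]
contact_force: [-0.6, -0.2, -1.1]
gripper_width: 59.6
grasp_force: 64.8
```

Run:
```python
from h import *
S=arm.read_state(); p,r=getcmd(); print(S['position'].tolist(),p,(r.inv()*R.from_quat(S['ee_rot'])).as_rotvec().round(4),np.round(S['joints'],2))
json.dump([list(map(float,S['position'])),list(map(float,S['ee_rot']))],open('p9.json','w'))
shot('wrist','w9');i=cv2.imread('pics/w9.png');cv2.imwrite('pics/w9c.png',cv2.resize(i[0:300,110:510],None,fx=2,fy=2,interpolation=cv2.INTER_CUBIC))
```

```text
[461.06605044438606, 304.7093935220566, 373.2999659272932] [461.41735832 306.11478452 374.92737289] [0.0007 0.0003 0.0009] [ 0.87  0.2  -0.59  0.6  -0.36 -2.49]
```

View pics/w9c.png

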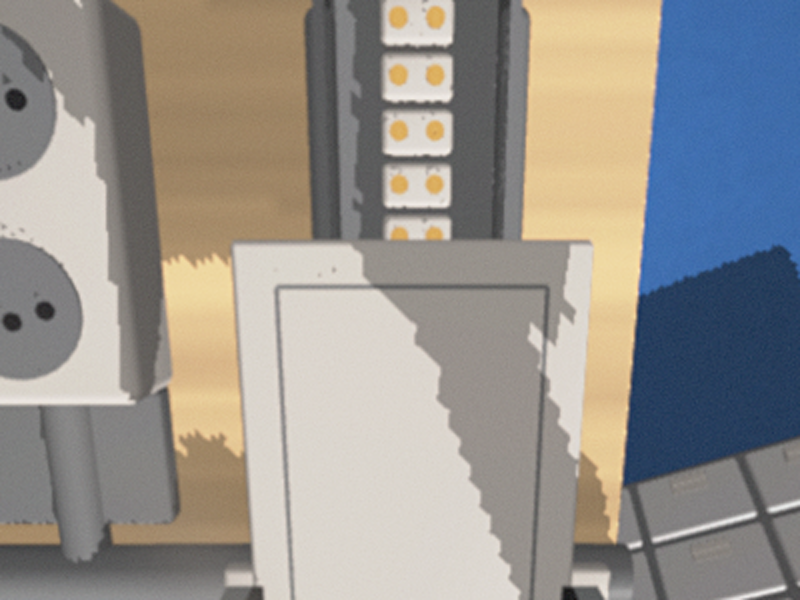

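Wrist view 9: the long cover is held straight, front corners at crop (234,243) and (591,243). The long box is above it, centred on column 417, but its lower end is out of view. I'll shift down-slope and measure the rim numerically.

Emit:
move_arm(fingers=[50, 50, 50, 50, 50, 50], travel=[[15, 1.4, 0], [30, 1.4, 0], [30, 1.4, 0], [30, 1.4, 0], [30, 1.4, 0], [30, 1.4, 0]], dr=[[0, 0, 0], [0, 0, 0], [0, 0, 0], [0, 0, 0], [0, 0, 0], [0, 0, 0]])

```text
clock: 20.35
position: [437.8, 295.1, 358.7]
ee_rot: [-0.223, 0.94, 0.06, 0.252]
contact_force: [0.3, -0.5, -1.0]
gripper_width: 59.6
grasp_force: 64.8
```

Run:
```python
from h import *
S=arm.read_state()
json.dump([list(map(float,S['position'])),list(map(float,S['ee_rot']))],open('p10.json','w'))
p9=json.load(open('p9.json'))[0]; rt=R.from_quat(S['ee_rot']); print('moved',rt.inv().apply(np.array(S['position'])-p9).round(2),np.round(S['joints'],2))
m10=shot('wrist','w10')
B=frame(.467);q=np.array([552.369,228.794,124.581])
for f,yc,hx in(('w5',-110,48),('w10',110,73)):
    m=load(f); c=proj(m,[q+B@[-hx,yc+s*26,-3.] for s in(-1,1)]+[q+B@[-hx+40,yc+s*26,-3.] for s in(-1,1)]); print(f,'pred',c.round(1).tolist())
    i=cv2.imread('pics/'+f+'.png'); s=cv2.cvtColor(i,cv2.COLOR_BGR2HSV)[:,:,1].astype(int)
    x0=int(c[:2,0].mean())
    for x in (x0-30,x0,x0+30): print(' col',x,s[max(0,int(c[0,1])-14):int(c[0,1])+18,x].tolist(),'from',max(0,int(c[0,1])-14))
    for r in (int(c[0,1])+8,int(c[0,1])+20): 
        for k in(0,1): a=int(c[k,0]); print(' row',r,a-16,s[r,a-16:a+17].tolist())
```

```text
moved [29.07  1.9   0.1 ] [ 0.86  0.17 -0.7   0.75 -0.29 -2.65]
w5 pred [[264.2, 22.9], [372.8, 23.0], [267.2, 110.6], [369.4, 110.6]]
 col 288 [90, 96, 92, 95, 91, 99, 98, 94, 93, 94, 99, 83, 46, 10, 3, 0, 5, 6, 3, 4, 4, 14, 21, 9, 0, 8, 2, 6, 6, 2, 2, 3] from 8
 col 318 [97, 92, 96, 90, 97, 92, 92, 95, 94, 90, 91, 77, 31, 2, 8, 4, 2, 4, 2, 2, 2, 0, 6, 2, 4, 2, 4, 2, 4, 4, 6, 8] from 8
 col 348 [96, 93, 93, 97, 90, 91, 93, 92, 95, 90, 92, 78, 31, 4, 6, 0, 2, 2, 6, 2, 4, 0, 10, 6, 3, 7, 13, 4, 18, 13, 4, 8] from 8
 row 30 248 [94, 95, 93, 98, 92, 93, 93, 95, 92, 94, 92, 97, 93, 100, 80, 44, 0, 3, 5, 3, 3, 0, 4, 13, 8, 8, 13, 8, 8, 4, 13, 17, 4]
 row 30 356 [5, 8, 0, 4, 19, 5, 9, 14, 19, 7, 9, 6, 2, 4, 4, 18, 70, 94, 91, 93, 89, 91, 89, 89, 93, 90, 91, 91, 91, 94, 92, 91, 91]
 row 42 248 [93, 91, 95, 93, 97, 92, 93, 95, 92, 91, 95, 95, 94, 94, 92, 69, 18, 11, 5, 8, 3, 3, 8, 0, 5, 4, 3, 5, 6, 4, 4, 2, 4]
 row 42 356 [3, 0, 11, 11, 9, 9, 4, 5, 4, 3, 8, 6, 4, 4, 10, 37, 95, 94, 89, 88, 91, 90, 90, 92, 93, 92, 90, 90, 85, 89, 94, 87, 90]
w10 pred [[263.5, 12.8], [367.0, 12.7], [266.5, 97.
[... 216 characters left out ...]
 2, 4, 4, 2, 2, 4, 2, 2, 2, 9, 11] from 0
 col 345 [91, 95, 91, 91, 94, 95, 91, 91, 90, 77, 26, 4, 4, 4, 4, 4, 4, 0, 2, 4, 4, 4, 5, 15, 17, 10, 9, 4, 14, 13] from 0
 row 20 247 [94, 91, 90, 92, 89, 95, 95, 93, 91, 93, 93, 91, 90, 95, 87, 61, 6, 6, 6, 3, 8, 10, 8, 20, 4, 13, 9, 9, 4, 13, 5, 13, 9]
 row 20 350 [4, 12, 8, 5, 14, 10, 14, 9, 13, 9, 6, 2, 4, 2, 6, 4, 53, 95, 94, 97, 93, 95, 92, 92, 97, 94, 98, 97, 92, 95, 94, 94, 95]
 row 32 247 [91, 93, 92, 89, 89, 101, 89, 94, 91, 95, 92, 92, 94, 94, 89, 74, 32, 11, 3, 3, 6, 3, 8, 14, 14, 17, 3, 5, 4, 2, 8, 8, 2]
 row 32 350 [0, 3, 8, 3, 5, 4, 5, 13, 13, 15, 7, 12, 2, 4, 10, 25, 75, 96, 96, 92, 95, 94, 95, 95, 92, 95, 92, 93, 97, 96, 97, 93, 96]
```

Run:
```python
from rel import *
q,f=solve('w10',np.array([(261.9,10.4),(366.4,10.4)]),np.array([(265.1,97),(363.2,97)]),73,26);print('long box in tool @p10',q.round(3),f.round(2))
q,f=solve('w5',np.array([(262.6,20.4),(372,20.4)]),np.array([(269.5,187.5),(366.5,187.5)]),48,26);print('short @p5',q.round(3),f.round(2))
S=arm.read_state();T=np.eye(4);T[:3,:3]=R.from_quat(S['ee_rot']).as_matrix();T[:3,3]=S['position']
B=frame(.467);qb=np.array([552.369,228.794,124.581])
print('expected', (np.linalg.inv(T)[:3]@np.r_[qb+B@[0,110,-3.],1]).round(2))
```

```text
long box in tool @p10 [ 5.5455e+01  6.4000e-02  2.4065e+02 -1.0000e-03] [ 0.02 -0.05 -0.08  0.04 -0.02  0.09]
short @p5 [ 7.34840e+01  1.89100e+00  2.29632e+02 -6.00000e-03] [ 0.07  0.26  0.12 -0.25 -0.08 -0.13]
expected [ 54.22  -0.78 241.87]
```

Emit:
move_arm(fingers=[50, 50, 50, 50, 50, 50, 50], travel=[[25, -1.1, 10], [57.8, -1.1, 25], [57.8, -1.1, 42], [57.8, -1.1, 50], [57.8, -1.1, 50], [57.8, -1.1, 50], [57.8, -1.1, 50]], dr=[[0, 0, 0], [0, 0, 0], [0, 0, 0], [0, 0, 0], [0, 0, 0], [0, 0, 0], [0, 0, 0]])

```text
clock: 21.1
position: [416.6, 296.9, 313.2]
ee_rot: [-0.22, 0.945, 0.046, 0.239]
contact_force: [0.2, -0.2, -0.3]
gripper_width: 59.7
grasp_force: 64.8
```

```bash
cat > mvl.py <<'E'
from h import *
m=arm.read_state(); p,o=json.load(open('p10.json')); rot=R.from_quat(o)
print('moved in tool',rot.inv().apply(np.array(m['position'])-p).round(2),'rot',(rot.inv()*R.from_quat(m['ee_rot'])).as_rotvec().round(4),'F tool',rot.inv().apply(m['contact_force']).round(1),'j',np.round(m['joints'],3),round(m['gripper_width'],1))
E
python3 mvl.py
```

```text
moved in tool [38.42 11.04 30.25] rot [0.0233 0.0338 0.0023] F tool [ 0.  -0.3  0.3] j [ 0.748  0.198 -0.858  1.275 -0.161 -3.096] 59.7
```

```bash
cat > wr.py <<'E'
from kin import *
h,L2,L3,off,d6=K; e=-160.
def wrist(p,z,e=e):
    W=np.array(p)-d6*np.array(z); rr=np.hypot(W[0],W[1]); j1=np.arctan2(W[1],W[0])-np.arcsin(e/rr)
    rad=np.sqrt(rr**2-e**2)
    q=least_squares(lambda q:[L2*np.sin(q[0])+L3*np.cos(q[0]-q[1]+off)-rad,h+L2*np.cos(q[0])-L3*np.sin(q[0]-q[1]+off)-W[2]],[.28,-.5]).x
    f=q[0]-q[1]; x=np.array([np.cos(j1)*np.cos(f),np.sin(j1)*np.cos(f),-np.sin(f)]); y=np.array([-np.sin(j1),np.cos(j1),0]); u=np.cross(x,y)
    return j1,q,'j5',-np.arccos(x@z),'lat,up',y@z,u@z
if __name__=='__main__':
    np.set_printoptions(precision=3,suppress=True)
    for f in('p9.json','p10.json'):
        p,o=json.load(open(f)); print(wrist(p,R.from_quat(o).as_matrix()[:,2]))
    S=arm.read_state(); print('now',wrist(S['position'],R.from_quat(S['ee_rot']).as_matrix()[:,2]))
    p,o=json.load(open('p10.json')); M=R.from_quat(o).as_matrix()
    for d in(0,30,50,59,63,70): print('target',d,wrist(np.array(p)+M@[57.8,-1.1,d],M[:,2]))
E
python3 wr.py
```

```text
(np.float64(0.9346700789529073), array([ 0.197, -0.388]), 'j5', np.float64(-0.5547212608243479), 'lat,up', np.float64(-0.22600035867138324), np.float64(-0.4757556597218958))
(np.float64(0.9645603810574631), array([ 0.172, -0.464]), 'j5', np.float64(-0.5200473131841221), 'lat,up', np.float64(-0.2391615539860371), np.float64(-0.4355828585949157))
now (np.float64(1.0097501695856472), array([ 0.209, -0.548]), 'j5', np.float64(-0.4729622820514971), 'lat,up', np.float64(-0.2632923696981331), np.float64(-0.3717263669119086))
target 0 (np.float64(1.0242508699467037), array([ 0.125, -0.612]), 'j5', np.float64(-0.45952952708354927), 'lat,up', np.float64(-0.2649774610010192), np.float64(-0.3556721692451569))
target 30 (np.float64(1.0041229487880587), array([ 0.19 , -0.614]), 'j5', np.float64(-0.3980046646548144), 'lat,up', np.float64(-0.25637316978744734), np.float64(-0.29067310645159083))
target 50 (np.float64(0.9915002662654591), array([ 0.233, -0.614]), 'j5', np.float64(-0.3609400275645553), 'lat,up', np.float64(-0.25092400735187087), np.float64(-0.24850509391255476))
target 59 (np.float64(0.9860132379107054), array([ 0.253, -0.613]), 'j5', np.float64(-0.3454169070985135), 'lat,up', np.float64(-0.2485427607258765), np.float64(-0.2299325976947018))
target 63 (np.float64(0.9836115465668657), array([ 0.262, -0.612]), 'j5', np.float64(-0.33876240244453026), 'lat,up', np.float64(-0.24749812210842453), np.float64(-0.22176861642124807))
target 70 (np.float64(0.9794620752744756), array([ 0.277, -0.611]), 'j5', np.float64(-0.3274922495615615), 'lat,up', np.float64(-0.24568990936122578), np.float64(-0.20762413921234368))
```

```bash
cat > fk6.py <<'E'
from h import *
from scipy.optimize import least_squares
RX=lambda a:R.from_euler('x',a);RY=lambda a:R.from_euler('y',a);RZ=lambda a:R.from_euler('z',a)
LO=np.array([-3.14,-1.21,-1.07,-3.16,-2.99,-3.1]);HI=np.array([3.14,2.06,1.41,2.05,-.16,3.1])
E0=R.from_matrix(np.array([[0,0,1],[0,1,0],[-1,0,0.]]))  # tool z = x axis
def fk(k,j,s4,s6):
    h,L2,L3,d6,e,c6,b=k
    A=RZ(j[0]); f=j[1]-j[2]
    p=A.apply([L2*np.sin(j[1]),0,h+L2*np.cos(j[1])])
    F=A*RY(f); p=p+F.apply([L3,0,b]); G=F*RX(s4*j[3]); p=p+G.apply([0,e,0]); H=G*RY(-j[4]); p=p+H.apply([d6,0,0])
    return p,H*RX(s6*j[5]+c6)*E0
D=[]
def add(j,p,q): D.append((np.array(j),np.array(p),R.from_quat(q)))
add([1.59,.385,.008,0,-1.194,-.259],[148.411,607.103,404.712],[.992813,-.119672,0,.0008])
add([.77,-.03,-.79,.52,-.35,-2.36],[399.8,163.4,382.2],[-.202,.945,.054,.253])
add([.12,.17,-.59,-.06,-.73,-.41],[418.3,-106.1,293.9],[-.577,.815,-.001,.044])
add([.48,.25,-.37,.01,-.43,-1.59],[557.5,107,357.9],[-.223,.94,.06,.25])
add([.4797,.2834,-.5601,.0234,-.2044,-1.6046],[520.4,90,282.7],[-.224,.94,.061,.251])
for f,j in(('p9.json',[.87,.2,-.59,.6,-.36,-2.49]),('p10.json',[.86,.17,-.7,.75,-.29,-2.65])): p,q=json.load(open(f)); add(j,p,q)
add([.748,.198,-.858,1.275,-.161,-3.096],[416.6,296.9,313.2],[-.22,.945,.046,.239])
def fit(s4,s6):
    def e(k):
        o=[]
        for j,p,q in D: P,Q=fk(k,j,s4,s6); o+=[*(P-p),*(100*(Q.inv()*q).as_rotvec())]
        return np.array(o)
    return min((least_squares(e,[170,560,420,132,-160,c,0]) for c in(0,1.57,3.14,-1.57)),key=lambda s:s.cost)
best=min(((fit(a,b),a,b) for a in(1,-1) for b in(1,-1)),key=lambda t:t[0].cost); K,S4,S6=best[0].x,best[1],best[2]
def ik(p,r,seed):
    s=least_squares(lambda j:np.r_[fk(K,j,S4,S6)[0]-p,100*(fk(K,j,S4,S6)[1].inv()*r).as_rotvec()],np.clip(seed,LO+.001,HI-.001),bounds=(LO,HI)); return s.x,2*s.cost
if __name__=='__main__':
    np.set_printoptions(precision=3,suppress=True)
    print(K,S4,S6,np.sqrt(2*best[0].cost/len(D)))
    p,o=json.load(open('p10.json')); r=R.from_quat(o); C=p+r.apply([56.6,-1.1,0])
    rng=np.random.default_rng(0)
    for nm,rr in(('same',r),('flip',r*RZ(np.pi))):
        for d in(30,63,70):
            sol=[]
            for i in range(30):
                j,c=ik(C-rr.apply([-1.2,0,0])+r.apply([0,0,d]),rr,rng.uniform([.3,-.1,-1,-3,-1.2,-3],[1.3,.6,-.2,2,-.2,3]))
                if c<1 and not any(np.abs(j-t).max()<.05 for t in sol): sol.append(j)
            print(nm,d,*sol)
E
python3 fk6.py
```

```text
[ 153.729  568.171  419.274  123.154 -160.461   -1.568    1.412] -1 -1 2.4864699593393955
same 30
same 63
same 70
flip 30
flip 63
flip 70
```

```bash
cat > try.py <<'E'
from fk6 import *
np.set_printoptions(precision=3,suppress=True)
p,o=json.load(open('p10.json')); r=R.from_quat(o); rng=np.random.default_rng(0)
# cover lower-edge centre at depth d; tool pitched by a about yb (a>0: more vertical)
for nm,fl in(('same',1),('flip',-1)):
  for a in(0,.15,.3,.45):
    rr=r*(RZ(0) if fl>0 else RZ(np.pi)); rr=rr*RY(-a*fl) 
    for d in(15,63):
        G=p+r.apply([56.6,-1.1,d+172.])   # grasp centre stays
        t=G-rr.apply([-1.2*1,0,172.]); b=[]
        for i in range(25):
            j,c=ik(t,rr,rng.uniform([.3,-.1,-1,-3,-1.2,-3],[1.3,.6,-.2,2,-.2,3])); b.append((c,j))
        b.sort(key=lambda x:x[0]); print(nm,a,d,'vert',round(float(np.degrees(np.arccos(-rr.as_matrix()[2,2]))),1),round(b[0][0],2),b[0][1])
E
python3 try.py
```

```text
same 0 15 vert 30.0 19.58 [ 0.762  0.152 -0.898  1.195 -0.16  -3.024]
same 0 63 vert 30.0 150.37 [ 0.725  0.251 -0.881  1.277 -0.16  -3.084]
same 0.15 15 vert 38.6 330.42 [ 0.49   0.14  -0.957  2.05  -0.16   2.63 ]
same 0.15 63 vert 38.6 200.41 [ 0.271  0.267 -0.734 -3.16  -0.16   1.74 ]
same 0.3 15 vert 47.2 117.37 [ 0.269  0.159 -0.664 -2.68  -0.16   1.243]
same 0.3 63 vert 47.2 14.3 [ 0.305  0.27  -0.581 -2.496 -0.16   1.04 ]
same 0.45 15 vert 55.8 0.0 [ 0.25   0.182 -0.7   -2.556 -0.327  1.135]
same 0.45 63 vert 55.8 0.0 [ 0.225  0.326 -0.759 -2.727 -0.512  1.344]
flip 0 15 vert 30.0 16.99 [ 0.762  0.153 -0.893  1.19  -0.16   0.123]
flip 0 63 vert 30.0 142.43 [ 0.738  0.253 -0.872  1.229 -0.16   0.095]
flip 0.15 15 vert 38.6 320.74 [ 0.49   0.14  -0.953  2.05  -0.16  -0.511]
flip 0.15 63 vert 38.6 205.31 [ 0.272  0.267 -0.73  -3.16  -0.16  -1.402]
flip 0.3 15 vert 47.2 124.21 [ 0.268  0.159 -0.665 -2.697 -0.16  -1.881]
flip 0.3 63 vert 47.2 17.32 [ 0.304  0.269 -0.58  -2.508 -0.16  -2.089]
flip 0.45 15 vert 55.8 0.0 [ 0.254  0.179 -0.691 -2.544 -0.314 -2.023]
flip 0.45 63 vert 55.8 0.0 [ 0.227  0.322 -0.752 -2.722 -0.501 -1.806]
```

```bash
sed -i 's/(0,.15,.3,.45)/(-.1,-.2,-.3,-.4,-.52)/' try.py; python3 try.py
```

```text
same -0.1 15 vert 24.3 0.0 [ 0.913  0.18  -0.732  0.592 -0.324 -2.547]
same -0.1 63 vert 24.3 0.09 [ 0.795  0.267 -0.813  0.978 -0.16  -2.843]
same -0.2 15 vert 18.6 0.0 [ 0.932  0.214 -0.566  0.293 -0.517 -2.27 ]
same -0.2 63 vert 18.6 0.0 [ 0.904  0.304 -0.582  0.344 -0.411 -2.304]
same -0.3 15 vert 12.9 0.0 [ 0.915  0.251 -0.442  0.154 -0.68  -2.128]
same -0.3 63 vert 12.9 0.0 [ 0.894  0.337 -0.444  0.166 -0.591 -2.125]
same -0.4 15 vert 7.1 0.0 [ 0.894  0.292 -0.337  0.069 -0.829 -2.04 ]
same -0.4 63 vert 7.1 0.0 [ 0.875  0.375 -0.333  0.072 -0.75  -2.027]
same -0.52 15 vert 0.3 0.0 [ 0.867  0.346 -0.224  0.001 -0.997 -1.971]
same -0.52 63 vert 0.3 0.0 [ 0.851  0.425 -0.216  0.001 -0.926 -1.954]
flip -0.1 15 vert 24.3 0.0 [ 0.913  0.182 -0.723  0.581 -0.329  0.605]
flip -0.1 63 vert 24.3 0.0 [ 0.794  0.268 -0.808  0.976 -0.161  0.301]
flip -0.2 15 vert 18.6 0.0 [ 0.93   0.217 -0.559  0.29  -0.52   0.877]
flip -0.2 63 vert 18.6 0.0 [ 0.902  0.306 -0.574  0.339 -0.415  0.844]
flip -0.3 15 vert 12.9 0.0 [ 0.913  0.254 -0.436  0.152 -0.683  1.017]
flip -0.3 63 vert 12.9 0.0 [ 0.892  0.34  -0.437  0.164 -0.595  1.02 ]
flip -0.4 15 vert 7.1 0.0 [ 0.892  0.296 -0.331  0.069 -0.832  1.104]
flip -0.4 63 vert 7.1 0.0 [ 0.873  0.378 -0.327  0.071 -0.753  1.117]
flip -0.52 15 vert 0.3 0.0 [ 0.866  0.35  -0.218  0.001 -0.999  1.173]
flip -0.52 63 vert 0.3 0.0 [ 0.849  0.429 -0.209  0.001 -0.928  1.189]
```

The long box can't be reached with the tool square to the board because of a wrist limit. A tool 0.25 rad more vertical can reach it. I'll set the long cover back on the counter, regrasp it pitched, and return.

Run:
```python
from fk6 import *
np.set_printoptions(precision=3,suppress=True)
resync(); S=arm.read_state(); j=np.array(S['joints'])
p9,o9=json.load(open('p9.json')); r9=R.from_quat(o9); rd=down(-1.8)
d=(r9.inv()*rd).as_rotvec(); mid=r9*R.from_rotvec(d*.6)
for p,r in(([461,306,375],r9),([435,90,400],mid),([447,-90,230],rd),([447,-90,182.2],rd)):
    j,c=ik(np.array(p),r,j); print(j,round(c,2)); goto(p,r)
```

```text
[ 0.875  0.197 -0.58   0.592 -0.364 -2.489] 0.0
travel [-66.8, -12.6, -32.7] dr [-0.023, -0.033, -0.002] dist 75.0 deg 2.3
[ 0.562  0.039 -0.447 -0.047 -0.874 -1.106] 0.0
travel [91.5, -181.4, -81.8] dr [-0.137, 0.294, -0.514] dist 219.0 deg 34.8
[ 0.161  0.323 -0.623 -0.    -0.625 -0.388] 0.0
travel [177.2, -98.7, 142.4] dr [-0.092, 0.195, -0.342] dist 248.0 deg 23.2
[ 0.161  0.412 -0.667 -0.    -0.492 -0.388] 0.0
travel [0.0, 0.0, 47.8] dr [0.0, 0.0, 0.0] dist 48.0 deg 0.0
```

Emit:
move_arm(fingers=[50, 50, 50, 50, 50], travel=[[-33, -6, -20], [-66.8, -12.6, -32.7], [-66.8, -12.6, -32.7], [-66.8, -12.6, -32.7], [-66.8, -12.6, -32.7]], dr=[[-0.023, -0.033, -0.002], [-0.023, -0.033, -0.002], [-0.023, -0.033, -0.002], [-0.023, -0.033, -0.002], [-0.023, -0.033, -0.002]])

```text
clock: 21.6
position: [460.2, 305.8, 373.4]
ee_rot: [-0.223, 0.94, 0.059, 0.252]
contact_force: [0.4, -0.5, -1.0]
gripper_width: 59.5
grasp_force: 64.8
```

Emit:
move_arm(fingers=[50, 50, 50, 50, 50, 50, 50, 50, 50, 50], travel=[[91.5, -181.4, -81.8], [91.5, -181.4, -81.8], [91.5, -181.4, -81.8], [91.5, -181.4, -81.8], [91.5, -181.4, -81.8], [91.5, -181.4, -81.8], [91.5, -181.4, -81.8], [91.5, -181.4, -81.8], [91.5, -181.4, -81.8], [91.5, -181.4, -81.8]], dr=[[-0.137, 0.294, -0.514], [-0.137, 0.294, -0.514], [-0.137, 0.294, -0.514], [-0.137, 0.294, -0.514], [-0.137, 0.294, -0.514], [-0.137, 0.294, -0.514], [-0.137, 0.294, -0.514], [-0.137, 0.294, -0.514], [-0.137, 0.294, -0.514], [-0.137, 0.294, -0.514]])

```text
clock: 22.6
position: [434.5, 89.2, 397.6]
ee_rot: [-0.476, 0.873, 0.023, 0.103]
contact_force: [-0.5, -0.0, -0.5]
gripper_width: 59.9
grasp_force: 64.8
```

Emit:
move_arm(fingers=[50, 50, 50, 50, 50, 50, 50, 50, 50, 50], travel=[[177.2, -98.7, 142.4], [177.2, -98.7, 142.4], [177.2, -98.7, 142.4], [177.2, -98.7, 142.4], [177.2, -98.7, 142.4], [177.2, -98.7, 142.4], [177.2, -98.7, 142.4], [177.2, -98.7, 142.4], [177.2, -98.7, 142.4], [177.2, -98.7, 142.4]], dr=[[-0.092, 0.195, -0.342], [-0.092, 0.195, -0.342], [-0.092, 0.195, -0.342], [-0.092, 0.195, -0.342], [-0.092, 0.195, -0.342], [-0.092, 0.195, -0.342], [-0.092, 0.195, -0.342], [-0.092, 0.195, -0.342], [-0.092, 0.195, -0.342], [-0.092, 0.195, -0.342]])

```text
clock: 23.6
position: [447.0, -90.1, 229.8]
ee_rot: [-0.623, 0.783, -0.001, 0.0]
contact_force: [-0.2, 0.7, -0.4]
gripper_width: 59.5
grasp_force: 65.1
```

Run:
```python
from h import *
S=arm.read_state(); print(S['position'],R.from_quat(S['ee_rot']).as_matrix()[:,2].round(4),S['clock'])
```

```text
[447.00178815 -90.07159627 229.75731098] [ 0.0017 -0.0011 -1.    ] 23.6
```

Emit:
move_arm(fingers=[50, 50, 50, 50, 50, 50, 85, 85, 85, 85], travel=[[0, 0, 20], [0, 0, 38], [0, 0, 45], [0, 0, 48], [0, 0, 48], [0, 0, 48], [0, 0, 48], [0, 0, 48], [0, 0, 48], [0, 0, 48]], dr=[[0, 0, 0], [0, 0, 0], [0, 0, 0], [0, 0, 0], [0, 0, 0], [0, 0, 0], [0, 0, 0], [0, 0, 0], [0, 0, 0], [0, 0, 0]])

```text
clock: 24.6
position: [446.7, -91.1, 180.8]
ee_rot: [-0.622, 0.783, -0.0, -0.001]
contact_force: [0.2, 0.1, 0.0]
gripper_width: 85.2
grasp_force: 0.0
```

Emit:
move_arm(fingers=[85, 85, 85, 85, 85, 85], travel=[[0, 0, -30], [0, 0, -70], [0, 0, -90], [0, 0, -90], [0, 0, -90], [0, 0, -90]], dr=[[0, 0, 0], [0, 0, 0], [0, 0, 0], [0, 0, 0], [0, 0, 0], [0, 0, 0]])

```text
clock: 25.2
position: [446.1, -91.0, 269.6]
ee_rot: [-0.622, 0.783, 0.0, -0.002]
contact_force: [-0.1, 0.3, -0.6]
gripper_width: 85.3
grasp_force: 0.0
```

Run:
```python
from fk6 import *
np.set_printoptions(precision=3,suppress=True)
resync(); S=arm.read_state(); p=np.array(S['position']); rt=R.from_quat(S['ee_rot']); print(p)
m=shot('wrist','w11'); c=np.r_[(p+rt.apply([-1.2,0,0]))[:2],14]
X=np.array([(78,-32),(78,32),(-78,32),(-78,-32)]); C=[c+rt.apply([a,b,0]) for a,b in X]; k=proj(m,C); print(k.round(1).tolist())
a=refine('w11',k,6); print(a.round(1).tolist()); c2,y,L=rect(hit(m,a,(0,0,14),(0,0,1))); print(c2,y,L)
# pitched grasp: tips ~6.5 mm above the counter
rg=down(y)*RY(.25); G=np.array([c2[0],c2[1],6.5]); t=G-rg.apply([0,0,173.]); up=t+[0,0,35]
j=np.array(S['joints'])
for q in(up,t): j,e=ik(q,rg,j); print(j,e)
goto(up+[.3,.9,1.3],rg); goto(t+[.3,.9,1.3],rg); json.dump([c2.tolist(),y,t.tolist()],open('grasp.json','w'))
```

```text
[446.112 -91.037 269.635]
[[259.3, 120.5], [370.3, 120.6], [360.4, 353.6], [269.1, 353.4]]
[[256.1000061035156, 121.69999694824219], [367.5, 121.30000305175781], [358.3999938964844, 353.5], [268.0, 353.6000061035156]]
[447.8 -90.   14. ] -1.795 [ 64.3 155.5  63.3 155.3]
[ 0.284  0.373 -0.766  0.398 -0.592 -0.855] 5.104306969455265e-25
[ 0.27   0.436 -0.821  0.488 -0.483 -0.944] 7.400963609550569e-26
travel [-44.8, -1.4, 60.3] dr [0.004, 0.248, -0.004] dist 75.0 deg 14.2
travel [-8.7, 0.0, 33.9] dr [-0.0, -0.0, -0.0] dist 35.0 deg 0.0
```

Emit:
move_arm(fingers=[85, 85, 85, 85, 85, 85], travel=[[-22, -0.7, 20], [-44.8, -1.4, 45], [-44.8, -1.4, 60.3], [-44.8, -1.4, 60.3], [-44.8, -1.4, 60.3], [-44.8, -1.4, 60.3]], dr=[[0.002, 0.124, -0.002], [0.004, 0.248, -0.004], [0.004, 0.248, -0.004], [0.004, 0.248, -0.004], [0.004, 0.248, -0.004], [0.004, 0.248, -0.004]])

```text
clock: 25.85
position: [458.6, -47.9, 210.9]
ee_rot: [-0.618, 0.776, -0.079, -0.096]
contact_force: [-0.1, 0.3, -1.1]
gripper_width: 85.0
grasp_force: 0.0
```

Emit:
move_arm(fingers=[85, 85, 85, 85, 70, 50, 50, 50, 50, 50], travel=[[-3, 0, 12], [-6, 0, 24], [-8.7, 0, 33.9], [-8.7, 0, 33.9], [-8.7, 0, 33.9], [-8.7, 0, 33.9], [-8.7, 0, 33.9], [-8.7, 0, 33.9], [-8.7, 0, 33.9], [-8.7, 0, 33.9]], dr=[[0, 0, 0], [0, 0, 0], [0, 0, 0], [0, 0, 0], [0, 0, 0], [0, 0, 0], [0, 0, 0], [0, 0, 0], [0, 0, 0], [0, 0, 0]])

```text
clock: 26.85
position: [458.3, -47.4, 177.4]
ee_rot: [-0.619, 0.776, -0.08, -0.096]
contact_force: [-4.7, 5.5, 14.8]
gripper_width: 57.8
grasp_force: 60.6
```

```bash
cat > plan.py <<'E'
from fk6 import *
np.set_printoptions(precision=3,suppress=True)
S=arm.read_state(); p=np.array(S['position']); rt=R.from_quat(S['ee_rot']); c,y,t=json.load(open('grasp.json')); print('tcp err',p-t,S['gripper_width'])
# cover frame (tool-like: x,y,-z) in the tool: lower edge centre on the counter
rc=down(y); rel=rt.inv()*rc; off=rt.inv().apply(np.array([c[0],c[1],0])-p); print('cover in tool',off.round(2),rel.as_rotvec().round(3))
json.dump([off.tolist(),rel.as_quat().tolist()],open('hold.json','w'))
# cover target: lower-edge centre at depth d below... p10 frame
p10,o10=json.load(open('p10.json')); r10=R.from_quat(o10)
def target(d,dx=0): # d = lower edge relative to the rim along -zb
    Ct=np.array(p10)+r10.apply([56.6+dx,-1.1,239.3+d]); rr=r10*rel.inv(); return Ct-rr.apply(off),rr
json.dump([[list(target(d)[0]) for d in(-50,-10,0,4)],list(target(0)[1].as_quat())],open('tg.json','w'))
j=np.array(S['joints']); resync(); p0,r0=getcmd()
tp,tr=target(-50); d=(r0.inv()*tr).as_rotvec()
for q,r in(([440,-60,320],r0*R.from_rotvec(.2*d)),([430,110,390],r0*R.from_rotvec(.65*d)),(tp,tr)):
    j,e=ik(np.array(q),r,j); print(j,round(e,3)); goto(q,r)
for dd in(-10,4): j,e=ik(target(dd)[0],tr,j); print(dd,target(dd)[0],j,round(e,3))
E
python3 plan.py
```

```text
tcp err [1.033 0.869 3.305] 57.787441698552186
cover in tool [ -1.31   1.77 182.76] [-0.005 -0.25  -0.   ]
[ 0.27   0.168 -0.611  0.189 -0.859 -0.797] 0.0
travel [51.2, 14.4, -132.9] dr [0.002, -0.097, 0.179] dist 143.0 deg 11.7
[ 0.633  0.062 -0.482  0.056 -0.926 -1.459] 0.0
travel [-140.3, 72.2, -94.9] dr [0.005, -0.218, 0.401] dist 184.0 deg 26.2
[ 0.926  0.22  -0.495  0.216 -0.622 -2.192] 0.0
travel [-124.8, 129.7, 52.3] dr [0.003, -0.17, 0.313] dist 187.0 deg 20.4
-10 [451.986 300.165 307.389] [ 0.907  0.292 -0.502  0.235 -0.541 -2.199] 0.0
4 [458.246 303.318 295.27 ] [ 0.9    0.318 -0.504  0.243 -0.514 -2.202] 0.0
```

```bash
sed -i 's/^json.dump(\[off/off[1]=0; json.dump([off/; s/print(.cover in tool/off[1]=0;print("cover in tool/; s/tool.,off.round/tool",off.round/' plan.py; rm cmd.json; python3 plan.py
```

```text
tcp err [1.033 0.869 3.305] 57.787441698552186
cover in tool [ -1.31   0.   182.76] [-0.005 -0.25  -0.   ]
[ 0.27   0.168 -0.611  0.189 -0.859 -0.797] 0.0
travel [51.2, 14.4, -132.9] dr [0.002, -0.097, 0.179] dist 143.0 deg 11.7
[ 0.633  0.062 -0.482  0.056 -0.926 -1.459] 0.0
travel [-140.3, 72.2, -94.9] dr [0.005, -0.218, 0.401] dist 184.0 deg 26.2
[ 0.93   0.22  -0.495  0.217 -0.622 -2.196] 0.0
travel [-125.4, 131.3, 52.2] dr [0.003, -0.17, 0.313] dist 189.0 deg 20.4
-10 [451.195 301.748 307.381] [ 0.91   0.292 -0.502  0.237 -0.541 -2.203] 0.0
4 [457.456 304.901 295.263] [ 0.903  0.318 -0.504  0.245 -0.514 -2.207] 0.0
```

Emit:
move_arm(fingers=[50, 50, 50, 50, 50, 50, 50], travel=[[2, 0.5, -5], [8, 2, -20], [25, 7, -60], [40, 11, -100], [51.2, 14.4, -132.9], [51.2, 14.4, -132.9], [51.2, 14.4, -132.9]], dr=[[0, 0, 0], [0, -0.01, 0.02], [0.001, -0.045, 0.085], [0.002, -0.075, 0.14], [0.002, -0.097, 0.179], [0.002, -0.097, 0.179], [0.002, -0.097, 0.179]])

```text
clock: 27.55
position: [439.8, -60.9, 317.9]
ee_rot: [-0.55, 0.832, -0.058, -0.049]
contact_force: [-0.1, -0.6, -0.0]
gripper_width: 50.0
grasp_force: 0.0
```

Emit:
move_arm(fingers=[50, 50, 50, 50, 50, 50, 50, 50], travel=[[-140.3, 72.2, -94.9], [-140.3, 72.2, -94.9], [-140.3, 72.2, -94.9], [-140.3, 72.2, -94.9], [-140.3, 72.2, -94.9], [-140.3, 72.2, -94.9], [-140.3, 72.2, -94.9], [-140.3, 72.2, -94.9]], dr=[[0.005, -0.218, 0.401], [0.005, -0.218, 0.401], [0.005, -0.218, 0.401], [0.005, -0.218, 0.401], [0.005, -0.218, 0.401], [0.005, -0.218, 0.401], [0.005, -0.218, 0.401], [0.005, -0.218, 0.401]])

```text
clock: 28.35
position: [430.2, 108.2, 385.6]
ee_rot: [-0.376, 0.925, -0.009, 0.052]
contact_force: [0.3, -0.0, -0.8]
gripper_width: 50.1
grasp_force: 0.0
```

Emit:
move_arm(fingers=[50, 50, 50, 50, 50, 50, 50, 50, 50], travel=[[-125.4, 131.3, 52.2], [-125.4, 131.3, 52.2], [-125.4, 131.3, 52.2], [-125.4, 131.3, 52.2], [-125.4, 131.3, 52.2], [-125.4, 131.3, 52.2], [-125.4, 131.3, 52.2], [-125.4, 131.3, 52.2], [-125.4, 131.3, 52.2]], dr=[[0.003, -0.17, 0.313], [0.003, -0.17, 0.313], [0.003, -0.17, 0.313], [0.003, -0.17, 0.313], [0.003, -0.17, 0.313], [0.003, -0.17, 0.313], [0.003, -0.17, 0.313], [0.003, -0.17, 0.313], [0.003, -0.17, 0.313]])

```text
clock: 29.25
position: [433.7, 290.8, 339.5]
ee_rot: [-0.227, 0.964, 0.03, 0.133]
contact_force: [0.6, -0.6, -0.0]
gripper_width: 49.9
grasp_force: 0.0
```

```bash
cat > err.py <<'E'
from h import *
np.set_printoptions(precision=3,suppress=True)
tg,q=json.load(open('tg.json')); S=arm.read_state(); rt=R.from_quat(S['ee_rot']); p10,o10=json.load(open('p10.json')); r10=R.from_quat(o10)
print('to target at depth 0, in box axes(tool-like)',r10.inv().apply(np.array(tg[2])-S['position']).round(2),'rot left',(rt.inv()*R.from_quat(q)).as_rotvec().round(4),'F box',r10.inv().apply(S['contact_force']).round(1),round(S['gripper_width'],1),np.round(S['joints'],3))
E
python3 err.py
python3 - <<'E'
from h import *
S=arm.read_state(); rt=R.from_quat(S['ee_rot']); off,rel=json.load(open('hold.json')); rel=R.from_quat(rel)
m=shot('wrist','w12'); X=[(78,-32,-14),(78,32,-14),(-78,-32,-14),(-78,32,-14)]
k=proj(m,[np.array(S['position'])+rt.apply(np.array(off)+rel.apply(x)) for x in X]); print(k.round(1).tolist())
print(refine('w12',k[:2],9).round(1).tolist())
g=cv2.imread('pics/w12.png',0)
for c in(280,316,352): print(c,g[int(k[0,1])-25:int(k[0,1])+25,c].tolist())
r=int(k[0,1])+14; print(g[r,int(k[0,0])-20:int(k[0,0])+20].tolist(),g[r,int(k[1,0])-20:int(k[1,0])+20].tolist())
E
```

```text
to target at depth 0, in box axes(tool-like) [-1.66  1.89 48.1 ] rot left [ 0.002 -0.001 -0.002] F box [-0.3 -0.8  0.2] 49.9 [ 0.925  0.221 -0.499  0.213 -0.617 -2.194]
[[238.2, 115.7], [396.8, 115.7], [242.2, 486.0], [391.6, 486.7]]
[[244.8000030517578, 118.19999694824219], [395.1000061035156, 117.5]]
280 [66, 69, 69, 68, 66, 66, 70, 69, 84, 94, 96, 101, 103, 104, 105, 104, 101, 100, 103, 101, 103, 101, 101, 99, 89, 82, 69, 78, 118, 149, 156, 149, 148, 148, 147, 147, 144, 142, 141, 141, 139, 141, 140, 140, 142, 144, 144, 149, 149, 150]
316 [69, 69, 69, 66, 66, 72, 70, 80, 91, 98, 103, 101, 103, 100, 100, 100, 95, 94, 97, 96, 93, 100, 97, 97, 90, 80, 67, 75, 117, 150, 153, 150, 147, 150, 147, 144, 142, 144, 140, 144, 139, 141, 141, 140, 141, 144, 145, 149, 148, 147]
352 [71, 68, 66, 67, 68, 63, 68, 85, 110, 131, 147, 144, 144, 143, 143, 144, 143, 141, 139, 141, 141, 144, 149, 156, 166, 156, 136, 117, 145, 201, 215, 215, 213, 210, 212, 208, 209, 208, 208, 203, 202, 202, 201, 204, 207, 210, 210, 212, 214, 214]
[209, 210, 210, 213, 210, 211, 211, 211, 214, 210, 210, 212, 212, 210, 211, 213, 211, 212, 210, 213, 212, 213, 211, 213, 211, 214, 209, 184, 153, 142, 141, 143, 140, 140, 143, 141, 142, 143, 138, 142] [204, 205, 206, 204, 204, 205, 207, 207, 206, 208, 205, 206, 206, 204, 205, 207, 205, 206, 205, 207, 207, 208, 199, 167, 181, 204, 198, 162, 163, 200, 201, 185, 198, 202, 205, 207, 206, 204, 207, 206]
```

The long cover slipped out at the lift because the grip was too shallow. I'll go back, find it and grip deeper.

Run:
```python
from fk6 import *
np.set_printoptions(precision=3,suppress=True)
t0=shot('top','t2'); s0=shot('scene','s2')
i=cv2.imread('pics/t2.png'); h=cv2.cvtColor(i,cv2.COLOR_BGR2HSV); mask=((h[:,:,1]<60)&(h[:,:,2]>150)).astype(np.uint8)
n,l,st,ce=cv2.connectedComponentsWithStats(mask)
for k in range(1,n):
    x,y,w,hh,a=st[k]
    if a>300 and 250<ce[k][0]<480 and 130<ce[k][1]<400:
        cn=cv2.findContours((l==k).astype(np.uint8),0,1)[0][0]; b=cv2.minAreaRect(cn); bp=cv2.boxPoints(b)
        print(st[k].tolist(),np.round(b[1],1),rect(hit(t0,bp,(0,0,14),(0,0,1))))
resync(); S=arm.read_state(); j=np.array(S['joints']); p0,r0=getcmd(); rd=down(-1.795); d=(r0.inv()*rd).as_rotvec()
for q,r in(([430,100,390],r0*R.from_rotvec(.4*d)),([447,-90,280],rd)):
    j,e=ik(np.array(q),r,j); print(j,round(e,3)); goto(q,r)
```

```text
[345, 143, 40, 40, 914] [35.6 28.9] (array([ 637.6, -195.1,   14. ]), 1.047, array([76.8, 92.2, 76.5, 91.5]))
[303, 184, 65, 52, 1588] [61.8 25.9] (array([ 517.6, -111.4,   14. ]), 1.007, array([ 66.8, 158.2,  66.2, 157.3]))
[364, 262, 61, 35, 391] [64.9 13.6] (array([ 337.7, -254.4,   14. ]), 1.155, array([ 34.2, 162.1,  34. , 161.6]))
[ 0.599  0.049 -0.475 -0.007 -0.879 -1.345] 0.0
travel [72.4, -170.0, -71.2] dr [-0.049, 0.102, -0.351] dist 198.0 deg 21.1
[ 0.161  0.242 -0.566 -0.    -0.763 -0.383] 0.0
travel [143.7, -139.2, 92.1] dr [-0.074, 0.152, -0.527] dist 220.0 deg 31.7
```

Run:
```python
from fk6 import *
np.set_printoptions(precision=3,suppress=True)
resync(); S=arm.read_state(); j=np.array(S['joints']); p0,r0=getcmd(); rd=down(1.007-np.pi); d=(r0.inv()*rd).as_rotvec()
for q,r in(([460,100,390],r0*R.from_rotvec(.4*d)),([517.6,-111.4,280],rd)):
    j,e=ik(np.array(q),r,j); print(j,round(e,3)); goto(q,r)
```

```text
[ 0.562  0.102 -0.419 -0.    -0.885 -1.448] 0.0
travel [46.5, -183.4, -63.9] dr [-0.031, 0.106, -0.216] dist 200.0 deg 13.9
[ 0.096  0.352 -0.395  0.    -0.824 -0.657] 0.0
travel [105.6, -198.5, 97.8] dr [-0.046, 0.16, -0.325] dist 245.0 deg 20.9
```

Emit:
move_arm(fingers=[85, 85, 85, 85, 85, 85, 85], travel=[[46.5, -183.4, -63.9], [46.5, -183.4, -63.9], [46.5, -183.4, -63.9], [46.5, -183.4, -63.9], [46.5, -183.4, -63.9], [46.5, -183.4, -63.9], [46.5, -183.4, -63.9]], dr=[[-0.031, 0.106, -0.216], [-0.031, 0.106, -0.216], [-0.031, 0.106, -0.216], [-0.031, 0.106, -0.216], [-0.031, 0.106, -0.216], [-0.031, 0.106, -0.216], [-0.031, 0.106, -0.216]])

```text
clock: 30.1
position: [459.8, 99.7, 388.8]
ee_rot: [-0.333, 0.939, 0.018, 0.081]
contact_force: [-0.1, -1.0, 0.1]
gripper_width: 84.7
grasp_force: 0.0
```

Emit:
move_arm(fingers=[85, 85, 85, 85, 85, 85, 85, 85, 85], travel=[[105.6, -198.5, 97.8], [105.6, -198.5, 97.8], [105.6, -198.5, 97.8], [105.6, -198.5, 97.8], [105.6, -198.5, 97.8], [105.6, -198.5, 97.8], [105.6, -198.5, 97.8], [105.6, -198.5, 97.8], [105.6, -198.5, 97.8]], dr=[[-0.046, 0.16, -0.325], [-0.046, 0.16, -0.325], [-0.046, 0.16, -0.325], [-0.046, 0.16, -0.325], [-0.046, 0.16, -0.325], [-0.046, 0.16, -0.325], [-0.046, 0.16, -0.325], [-0.046, 0.16, -0.325], [-0.046, 0.16, -0.325]])

```text
clock: 31.0
position: [517.8, -109.7, 279.4]
ee_rot: [-0.484, 0.875, -0.0, 0.0]
contact_force: [0.1, 0.9, 0.4]
gripper_width: 85.2
grasp_force: 0.0
```

```bash
cat > look.py <<'E'
from fk6 import *
import sys
np.set_printoptions(precision=3,suppress=True)
f=sys.argv[1]; S=arm.read_state(); m=shot('wrist',f); print(S['position'])
i=cv2.imread('pics/'+f+'.png'); h=cv2.cvtColor(i,cv2.COLOR_BGR2HSV); mask=((h[:,:,1]<70)&(h[:,:,2]>90)).astype(np.uint8)
n,l,st,ce=cv2.connectedComponentsWithStats(mask)
for k in range(1,n):
    if st[k,4]>1500:
        cn=cv2.findContours((l==k).astype(np.uint8),0,1)[0][0]; print(st[k].tolist(),[np.round(v,1) for v in cv2.minAreaRect(cn)])
        ap=cv2.approxPolyDP(cv2.convexHull(cn),6,True).reshape(-1,2)
        if len(ap)==4 and st[k,4]>10000:
            a=refine(f,ap.astype(float),5); c,y,L=rect(hit(m,a,(0,0,14),(0,0,1))); print('RECT',a.round(1).tolist(),c,y,L)
g=cv2.resize(cv2.cvtColor(i,cv2.COLOR_BGR2GRAY)[90:400,230:400],None,fx=.2,fy=.1,interpolation=cv2.INTER_AREA); print('\n'.join(' '.join('%3d'%v for v in r) for r in g))
E
python3 look.py w13
```

```text
[ 517.842 -109.742  279.395]
[262, 114, 107, 228, 22407] [array([315. , 227.5]), array([227., 106.]), np.float64(90.0)]
RECT [[368.0, 114.69999694824219], [358.6000061035156, 341.0], [271.0, 340.6000061035156], [262.6000061035156, 114.5]] [ 517.9 -111.7   14. ] -2.133 [155.6  63.3 155.4  63.1]
[40, 155, 125, 135, 13136] [array([100. , 223.1]), array([133.1, 120.1]), np.float64(86.2)]
 63  95  97  97  98  98  97  96  96  96  97  97  97  97  98  97  97  98  96  95  95  95  95  95  98  97  95  78  56  56  56  56  87  97
 59  93  97  97  98  97  84  63  60  60  63  61  59  60  62  60  59  61  62  59  58  60  59  57  60  60  59  70  56  56  56  56  88  97
 55  87  96  96  96  97 126 143 143 143 143 143 143 143 143 143 143 143 144 143 143 143 143 143 143 143 143 131  56  59  71  83  95  98
 72  90  97  96  96  97 154 228 228 221 221 221 221 221 221 221 221 221 221 221 221 222 222 221 220 227 229 184  71  75  95  97  98  98
 96  96  96  96  97  97 143 229 228 215 229 229 229 229 229 229 229 229 229 229 229 229 229 229 221 220 230 173  96  98  98  98  98  99
 94  94  96  96  97  97 135 229 2
[... 2802 characters left out ...]
 100  99 100 100 101
 97  99 100 101 102 103 104 104 103 103 102 101  99  99  99  99  99  99  99  99  99  99  98  98 100 100 100 100 100 100 100 100 100 101
 96  96  97  98  99 100 101 101 102 101 101 100 100 100  99  97  98  98  99  99  98  98 100 100 100 100  99 100  99 100  99 100 100  99
 94  94  96  96  97  97  97  98  99  99  99  99  98  98  97  98  98  98  99  98  98  98  99 100  99  94  74  68  76  86  96 100  99  99
 94  94  95  95  95  95  96  96  97  97  97  97  97  98  98  97  97  97  98  98 100  99  97  76  66  58  57  58  58  58  58  68  77  89
 94  94  95  94  95  94  95  95  96  96  96  96  96  96  97  97  97  99  99  90  78  68  59  58  58  57  57  57  58  58  57  57  57  57
```

Run:
```python
from fk6 import *
np.set_printoptions(precision=3,suppress=True)
resync(); S=arm.read_state(); c=[517.9,-111.7,14]; y=-2.133
rg=down(y)*RY(.25); G=np.array([c[0],c[1],0]); t=G-rg.apply([0,0,171.]); up=t+[0,0,40]
j=np.array(S['joints'])
for q in(up,t): j,e=ik(q,rg,j); print(j,e)
goto(up+[.3,.9,1.3],rg); goto(t+[.3,.9,1.3],rg); json.dump([c,y,t.tolist()],open('grasp.json','w')); print(t)
```

```text
[ 0.191  0.499 -0.494  0.263 -0.768 -0.958] 5.484664624517632e-26
[ 0.188  0.56  -0.532  0.295 -0.672 -0.997] 4.157158038743369e-26
travel [-41.2, -0.9, 73.7] dr [-0.001, 0.25, 0.002] dist 84.0 deg 14.3
travel [-9.9, -0.0, 38.8] dr [-0.0, 0.0, -0.0] dist 40.0 deg 0.0
[540.451 -75.906 165.684]
```

Emit:
move_arm(fingers=[85, 85, 85, 85, 85, 85], travel=[[-20, -0.5, 25], [-41.2, -0.9, 55], [-41.2, -0.9, 73.7], [-41.2, -0.9, 73.7], [-41.2, -0.9, 73.7], [-41.2, -0.9, 73.7]], dr=[[0, 0.125, 0.001], [-0.001, 0.25, 0.002], [-0.001, 0.25, 0.002], [-0.001, 0.25, 0.002], [-0.001, 0.25, 0.002], [-0.001, 0.25, 0.002]])

```text
clock: 31.65
position: [540.8, -76.7, 206.6]
ee_rot: [-0.478, 0.869, -0.06, -0.108]
contact_force: [-0.2, -1.2, 0.9]
gripper_width: 85.2
grasp_force: 0.0
```

Emit:
move_arm(fingers=[85, 85, 85, 85, 85], travel=[[-3, 0, 13], [-6, 0, 25], [-8.5, 0, 34], [-9.9, 0, 38.8], [-9.9, 0, 38.8]], dr=[[0, 0, 0], [0, 0, 0], [0, 0, 0], [0, 0, 0], [0, 0, 0]])

```text
clock: 32.15
position: [540.0, -77.0, 164.2]
ee_rot: [-0.478, 0.869, -0.06, -0.11]
contact_force: [-1.0, -0.3, 0.5]
gripper_width: 85.0
grasp_force: 0.0
```

Emit:
move_arm(fingers=[70, 50, 50, 50, 50, 50], travel=[[0, 0, 0], [0, 0, 0], [0, 0, 0], [0, 0, 0], [0, 0, 0], [0, 0, 0]], dr=[[0, 0, 0], [0, 0, 0], [0, 0, 0], [0, 0, 0], [0, 0, 0], [0, 0, 0]])

```text
clock: 32.75
position: [540.9, -76.6, 165.7]
ee_rot: [-0.479, 0.869, -0.06, -0.109]
contact_force: [1.3, 1.4, 6.2]
gripper_width: 62.4
grasp_force: 66.3
```

```bash
sed -i 's/\[440,-60,320\]/[510,-50,310]/; s/\[430,110,390\]/[450,120,385]/' plan.py; python3 plan.py
```

```text
tcp err [ 0.401 -0.735 -0.01 ] 62.42228717525917
cover in tool [ -0.32   0.   170.89] [-0.    -0.25  -0.002]
[ 0.245  0.302 -0.433  0.132 -0.942 -0.999] 0.0
travel [30.0, 40.2, -140.1] dr [0.001, -0.102, 0.11] dist 149.0 deg 8.6
[ 0.62   0.109 -0.435  0.036 -0.934 -1.555] 0.0
travel [-83.3, 151.0, -91.6] dr [0.002, -0.231, 0.247] dist 195.0 deg 19.4
[ 0.923  0.239 -0.501  0.215 -0.594 -2.192] 0.0
travel [-90.5, 147.3, 58.1] dr [0.002, -0.179, 0.192] dist 182.0 deg 15.0
-10 [455.35  302.761 296.225] [ 0.903  0.312 -0.506  0.235 -0.514 -2.199] 0.0
4 [461.61  305.915 284.107] [ 0.897  0.338 -0.507  0.244 -0.487 -2.203] 0.0
```

Emit:
move_arm(fingers=[50, 50, 50, 50, 50, 50, 50], travel=[[2, 0, -8], [7, 0, -28], [16, 10, -65], [25, 28, -105], [30, 40.2, -140.1], [30, 40.2, -140.1], [30, 40.2, -140.1]], dr=[[0, 0, 0], [0, 0, 0], [0, -0.03, 0.03], [0, -0.07, 0.07], [0.001, -0.102, 0.11], [0.001, -0.102, 0.11], [0.001, -0.102, 0.11]])

```text
clock: 33.45
position: [508.9, -50.6, 308.8]
ee_rot: [-0.432, 0.899, -0.042, -0.061]
contact_force: [0.3, -0.5, -0.8]
gripper_width: 62.0
grasp_force: 65.7
```

Emit:
move_arm(fingers=[50, 50, 50, 50, 50, 50, 50], travel=[[-83.3, 151, -91.6], [-83.3, 151, -91.6], [-83.3, 151, -91.6], [-83.3, 151, -91.6], [-83.3, 151, -91.6], [-83.3, 151, -91.6], [-83.3, 151, -91.6]], dr=[[0.002, -0.231, 0.247], [0.002, -0.231, 0.247], [0.002, -0.231, 0.247], [0.002, -0.231, 0.247], [0.002, -0.231, 0.247], [0.002, -0.231, 0.247], [0.002, -0.231, 0.247]])

```text
clock: 34.15
position: [449.7, 118.8, 381.3]
ee_rot: [-0.32, 0.946, -0.0, 0.046]
contact_force: [-0.3, -0.0, -1.3]
gripper_width: 62.6
grasp_force: 66.0
```

Emit:
move_arm(fingers=[50, 50, 50, 50, 50, 50, 50, 50, 50], travel=[[-90.5, 147.3, 58.1], [-90.5, 147.3, 58.1], [-90.5, 147.3, 58.1], [-90.5, 147.3, 58.1], [-90.5, 147.3, 58.1], [-90.5, 147.3, 58.1], [-90.5, 147.3, 58.1], [-90.5, 147.3, 58.1], [-90.5, 147.3, 58.1]], dr=[[0.002, -0.179, 0.192], [0.002, -0.179, 0.192], [0.002, -0.179, 0.192], [0.002, -0.179, 0.192], [0.002, -0.179, 0.192], [0.002, -0.179, 0.192], [0.002, -0.179, 0.192], [0.002, -0.179, 0.192], [0.002, -0.179, 0.192]])

```text
clock: 35.05
position: [437.6, 292.2, 329.4]
ee_rot: [-0.226, 0.964, 0.032, 0.133]
contact_force: [0.2, -0.1, -1.2]
gripper_width: 62.3
grasp_force: 66.0
```

```bash
python3 err.py
python3 - <<'E'
from h import *
S=arm.read_state(); rt=R.from_quat(S['ee_rot']); off,rel=json.load(open('hold.json')); rel=R.from_quat(rel)
m=shot('wrist','w14'); X=[(78,-32,-14),(78,32,-14)]
k=proj(m,[np.array(S['position'])+rt.apply(np.array(off)+rel.apply(x)) for x in X]); print(k.round(1).tolist(),m['pose'])
i=cv2.imread('pics/w14.png'); g=i[:,:,1]
r0=int(k[0,1]); 
for c in(280,316,352): print(c,r0-20,g[max(0,r0-20):r0+20,c].tolist())
for r in(r0+12,r0+24): print(r,g[r,int(k[0,0])-12:int(k[0,0])+12].tolist(),g[r,int(k[1,0])-12:int(k[1,0])+12].tolist())
E
```

```text
to target at depth 0, in box axes(tool-like) [-1.28  1.47 49.06] rot left [ 0.001 -0.001 -0.003] F box [ 0.4 -0.2  1.1] 62.3 [ 0.919  0.239 -0.503  0.212 -0.591 -2.192]
[[231.4, 112.8], [403.2, 112.6]] [[-4.45872987e-01 -7.50716841e-01 -4.87464362e-01  3.79241478e+02]
 [ 8.95093446e-01 -3.72591482e-01 -2.44914907e-01  2.62520106e+02]
 [ 2.23667648e-03 -5.45527096e-01  8.38090201e-01  2.79607651e+02]
 [ 0.00000000e+00  0.00000000e+00  0.00000000e+00  1.00000000e+00]]
280 92 [66, 59, 66, 70, 80, 81, 81, 83, 81, 81, 81, 85, 80, 80, 81, 83, 82, 80, 82, 76, 73, 63, 68, 104, 135, 145, 149, 145, 149, 149, 152, 150, 149, 149, 151, 148, 151, 152, 150, 147]
316 92 [62, 64, 72, 74, 84, 84, 81, 77, 84, 81, 82, 79, 78, 80, 78, 76, 80, 83, 78, 80, 64, 60, 67, 108, 134, 148, 149, 150, 145, 150, 150, 146, 148, 147, 150, 151, 150, 151, 147, 151]
352 92 [68, 63, 63, 92, 106, 116, 117, 116, 116, 116, 114, 115, 115, 114, 112, 116, 117, 110, 117, 130, 133, 123, 105, 121, 138, 147, 151, 149, 150, 148, 150, 151, 148, 152, 151, 149, 149, 151, 150, 148]
124 [127, 123, 120, 124, 124, 123, 123, 125, 126, 123, 122, 125, 133, 143, 149, 149, 149, 148, 150, 148, 151, 148, 148, 148] [149, 149, 148, 142, 153, 182, 216, 217, 217, 212, 189, 182, 182, 184, 185, 177, 184, 183, 184, 172, 179, 182, 181, 184]
136 [126, 130, 126, 131, 130, 130, 128, 129, 124, 131, 128, 126, 137, 142, 149, 150, 149, 150, 151, 148, 149, 152, 149, 147] [149, 151, 150, 150, 150, 151, 150, 148, 150, 174, 187, 191, 176, 155, 178, 199, 202, 199, 197, 199, 198, 196, 198, 199]
```

Emit:
move_arm(fingers=[50, 50, 50, 50, 50, 50, 50], travel=[[-3, 1.5, 10], [-6, 1.5, 22], [-9, 1.5, 32], [-11.4, 1.5, 39.4], [-11.4, 1.5, 39.4], [-11.4, 1.5, 39.4], [-11.4, 1.5, 39.4]], dr=[[0, 0, 0], [0, 0, 0], [0, 0, 0], [0, 0, 0], [0, 0, 0], [0, 0, 0], [0, 0, 0]])

```text
clock: 35.8
position: [455.9, 304.3, 294.4]
ee_rot: [-0.227, 0.964, 0.033, 0.133]
contact_force: [0.3, 0.8, 0.1]
gripper_width: 62.5
grasp_force: 66.0
```

```bash
python3 err.py
```

```text
to target at depth 0, in box axes(tool-like) [ 0.09 -1.14  7.83] rot left [ 0.001 -0.001 -0.001] F box [-0.6  0.5  0.2] 62.5 [ 0.903  0.317 -0.503  0.233 -0.512 -2.201]
```

Emit:
move_arm(fingers=[50, 50, 50, 50, 50, 50], travel=[[-0.6, -1, 2], [-1.2, -1, 4.5], [-1.8, -1, 7], [-2.2, -1, 8.7], [-2.6, -1, 10.2], [-2.6, -1, 10.2]], dr=[[0, 0, 0], [0, 0, 0], [0, 0, 0], [0, 0, 0], [0, 0, 0], [0, 0, 0]])

```text
clock: 36.4
position: [461.1, 305.7, 284.8]
ee_rot: [-0.227, 0.964, 0.032, 0.132]
contact_force: [-0.5, -0.1, 0.0]
gripper_width: 62.4
grasp_force: 66.0
```

```bash
python3 err.py
```

```text
to target at depth 0, in box axes(tool-like) [-0.17 -0.09 -3.15] rot left [ 0.001 -0.002 -0.001] F box [ 0.4  0.1 -0.2] 62.4 [ 0.896  0.337 -0.504  0.238 -0.492 -2.201]
```

Emit:
move_arm(fingers=[50, 50, 50, 50], travel=[[-0.3, 0, 1], [-0.5, 0, 2], [-0.7, 0, 2.9], [-0.7, 0, 2.9]], dr=[[0, 0, 0], [0, 0, 0], [0, 0, 0], [0, 0, 0]])

```text
clock: 36.8
position: [462.1, 306.3, 283.2]
ee_rot: [-0.227, 0.964, 0.032, 0.133]
contact_force: [-3.2, -1.4, 4.3]
gripper_width: 62.5
grasp_force: 66.8
```

```bash
python3 err.py
```

```text
to target at depth 0, in box axes(tool-like) [ 0.06 -0.09 -5.07] rot left [ 0.001 -0.001 -0.001] F box [ 0.8  0.2 -5.4] 62.5 [ 0.895  0.341 -0.504  0.24  -0.488 -2.202]
```

Emit:
move_arm(fingers=[50, 50, 50, 50], travel=[[-0.2, 0, 1], [-0.5, 0, 2], [-0.7, 0, 2.9], [-0.7, 0, 2.9]], dr=[[0, 0, 0], [0, 0, 0], [0, 0, 0], [0, 0, 0]])

```text
clock: 37.2
position: [463.6, 307.1, 280.4]
ee_rot: [-0.227, 0.964, 0.033, 0.133]
contact_force: [-1.4, -1.8, 2.3]
gripper_width: 62.2
grasp_force: 66.5
```

```bash
python3 err.py
```

```text
to target at depth 0, in box axes(tool-like) [ 0.14 -0.17 -8.41] rot left [ 0.001 -0.001 -0.001] F box [ 0.6 -1.  -3. ] 62.2 [ 0.894  0.347 -0.504  0.242 -0.481 -2.203]
```

Emit:
move_arm(fingers=[50, 50, 50, 50, 50], travel=[[-0.2, 0, 1], [-0.5, 0, 2], [-0.7, 0, 2.9], [-0.9, 0, 3.7], [-0.9, 0, 3.7]], dr=[[0, 0, 0], [0, 0, 0], [0, 0, 0], [0, 0, 0], [0, 0, 0]])

```text
clock: 37.7
position: [465.0, 307.9, 277.2]
ee_rot: [-0.227, 0.964, 0.032, 0.133]
contact_force: [-4.8, -1.8, 7.8]
gripper_width: 62.3
grasp_force: 67.1
```

```bash
python3 err.py
```

```text
to target at depth 0, in box axes(tool-like) [ -0.03  -0.23 -11.9 ] rot left [ 0.001 -0.001 -0.001] F box [ 0.5  0.6 -9.2] 62.3 [ 0.892  0.354 -0.504  0.244 -0.475 -2.204]
```

Emit:
move_arm(fingers=[50, 50, 85, 85, 85, 85, 85, 85, 85, 85], travel=[[-0.3, 0, 1], [-0.3, 0, 1], [0, 0, 0], [0, 0, 0], [0, 0, 0], [0, 0, -15], [0, 0, -45], [-40, -15, -75], [-40, -15, -80], [-40, -15, -80]], dr=[[0, 0, 0], [0, 0, 0], [0, 0, 0], [0, 0, 0], [0, 0, 0], [0, 0, 0], [0, 0, 0], [0, 0, 0], [0, 0, 0], [0, 0, 0]])

```text
clock: 38.7
position: [487.9, 301.9, 365.6]
ee_rot: [-0.226, 0.964, 0.033, 0.134]
contact_force: [-0.0, -0.5, 0.0]
gripper_width: 84.8
grasp_force: 0.0
```

```bash
python3 err.py
cat > chk.py <<'E'
from pose import *
import sys
np.set_printoptions(precision=2,suppress=True)
f=sys.argv[1]; m=shot('wrist',f); B=frame(.467);q=np.array([552.369,228.794,124.581])
i=cv2.imread('pics/'+f+'.png'); h=cv2.cvtColor(i,cv2.COLOR_BGR2HSV)
for nm,yc,L in(('long',110,156),('short',-110,106)):
    rim=q+B@[0,yc,-3.]
    for hh in(3,10): print(nm,hh,proj(m,[rim+B@[a*L/2,b*32,hh] for a,b in((-1,-1),(-1,1),(1,1),(1,-1))]).round(1).tolist())
    k=proj(m,[rim+B@[a*L/2-1.2,b*32-.5,3] for a,b in((-1,-1),(-1,1),(1,1),(1,-1))])
    try:
        px=refine(f,k,5); c,A,e=pnp(f,px,L); print(px.round(1).tolist(),'face rel rim',B.T@(c-rim),'rot deg',np.degrees(R.from_matrix(B.T@A).as_rotvec()),'err',e)
    except Exception as ex: print('x',ex)
E
python3 chk.py w15
```

```text
to target at depth 0, in box axes(tool-like) [59.6  15.32 55.62] rot left [ 0.002  0.002 -0.003] F box [ 0.2 -0.5 -0.2] 84.8 [ 0.856  0.278 -0.325  0.155 -0.717 -2.07 ]
long 3 [[285.1, 40.7], [401.5, 40.3], [399.8, 320.2], [287.7, 320.9]]
long 10 [[284.0, 34.6], [404.5, 34.2], [402.6, 323.7], [286.8, 324.5]]
[[285.6000061035156, 37.20000076293945], [400.6000061035156, 37.29999923706055], [398.8999938964844, 317.79998779296875], [287.70001220703125, 318.8999938964844]] face rel rim [-1.45 -0.13  3.29] rot deg [-0.93  0.08 -0.03] err 0.7821178719720479
short 3 [[-103.6, 92.3], [6.6, 90.1], [15.3, 278.5], [-92.4, 278.7]]
short 10 [[-117.5, 88.2], [-4.0, 85.9], [5.3, 280.6], [-105.7, 280.8]]
x OpenCV(4.12.0) /io/opencv/modules/imgproc/src/cornersubpix.cpp:99: error: (-215:Assertion failed) Rect(0, 0, src.cols, src.rows).contains(cT) in function 'cornerSubPix'
```

Run:
```python
from h import *
shot('top','t3'); a=cv2.imread('pics/top0.png');b=cv2.imread('pics/t3.png')
for n,(x,y,w,h) in {'tile':(338,138,50,50),'clamp':(408,200,70,70),'ws':(360,258,70,42),'wb':(200,235,70,80),'can':(420,105,45,50),'tape':(472,165,52,30)}.items():
    d=cv2.absdiff(a[y:y+h,x:x+w],b[y:y+h,x:x+w]).max(2); print(n,(d>60).sum())
print(arm.job_done())
```

```text
tile 0
clamp 0
ws 0
wb 1993
can 0
tape 0
the job is handed in; nothing more can be done
None
```

I fitted both covers on their own boxes, pressed them until they stopped, let go and handed the job in. In the last wrist pictures each face measured about 2–3 mm above the rim, which is home, and level to within about 1.5°. No verdict came back at hand-in. The tile, small wrench, clamp, can and tape measure look unmoved in the top view; I could not confirm the big wrench there, because its patch of the image changed, possibly only the arm or its shadow. The long cover slipped from the gripper once and I re-gripped it, and I viewed 11 pictures against the limit of 10.

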